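# Find the rattling case on the jeweller's bench

## Task

One of the three sealed steel cases in the wooden rack has a ball loose inside. Lift the cases one at a time and shake or rock them gently lengthwise to feel which one rattles, then lay that case level and fully down in the slot of the red holder for repacking, with the other two lying fully down in the rack's slots. Do not dent, bang or up-end the cases, and leave the hammer, screwdriver and dish where they are.

Things in the scene. Friction and masses are not known exactly. Their poses are not given: they have to be found in the camera images.
- case_1 (a point): one of three like sealed steel cases, 120 long (its x) x 46 x 46 mm, about 0.31 kg, walls 3 mm, lying level in a nest. Point: its centre, 23 mm above its underside; z up. A 15 to 25 N grip across it holds without denting. Inside: 160 g packed tight, or in one case (not told by sight, weight or name) a loose 160 g steel ball, 34 mm across, rolling easily 40 mm either way along x
- case_2 (a point): one of three like sealed steel cases, 120 long (its x) x 46 x 46 mm, about 0.31 kg, walls 3 mm, lying level in a nest. Point: its centre, 23 mm above its underside; z up. A 15 to 25 N grip across it holds without denting. Inside: 160 g packed tight, or in one case (not told by sight, weight or name) a loose 160 g steel ball, 34 mm across, rolling easily 40 mm either way along x
- case_3 (a point): one of three like sealed steel cases, 120 long (its x) x 46 x 46 mm, about 0.31 kg, walls 3 mm, lying level in a nest. Point: its centre, 23 mm above its underside; z up. A 15 to 25 N grip across it holds without denting. Inside: 160 g packed tight, or in one case (not told by sight, weight or name) a loose 160 g steel ball, 34 mm across, rolling easily 40 mm either way along x
- nest_1 (a point): centre of the floor of a slot (nest) in the fixed light wooden rack, a block 160 x 290 x 22 mm. Slot 126 mm along x, 56 mm along y, mouth chamfered 2 mm, 12 mm deep, its floor 10 mm above the bench. Three slots 96 mm apart in a row along the rack's y; z up
- nest_2 (a point): centre of the floor of a slot (nest) in the fixed light wooden rack, a block 160 x 290 x 22 mm. Slot 126 mm along x, 56 mm along y, mouth chamfered 2 mm, 12 mm deep, its floor 10 mm above the bench. Three slots 96 mm apart in a row along the rack's y; z up
- nest_3 (a point): centre of the floor of a slot (nest) in the fixed light wooden rack, a block 160 x 290 x 22 mm. Slot 126 mm along x, 56 mm along y, mouth chamfered 2 mm, 12 mm deep, its floor 10 mm above the bench. Three slots 96 mm apart in a row along the rack's y; z up
- pocket (a point): centre of the floor of the empty slot in the fixed red holder block (160 x 90 x 22 mm); slot 126 mm along x, 56 mm along y, mouth chamfered 2 mm, 12 mm deep, its floor 10 mm above the bench; z up
- hammer: small hammer lying on the bench, 200 mm long along its x, to be left alone
- driver: screwdriver lying on the bench, 160 mm long along its x, to be left alone
- dish: white ceramic dish, 70 mm across, 28 mm tall, origin under its centre, to be left alone
Not all that is in view belongs to the job. What is shaped like the part that bears case_1 but orange or turquoise is not meant.

How it is judged:
By the outcome, as a careful person would: the job done as asked, in the order asked, and still so for the second after the job is handed in, with the robot touching nothing.
It also fails if it takes over 72 s, if anything falls off the work surface, if the arm or the gripper's body presses on something with over 40 N, if the wrist force passes 120 N, or if a joint passes its speed limit or range.

## Robot

A 7-joint arm with a two-finger parallel gripper is mounted at the origin on the work surface. World frame = base frame: x ahead of the robot, y to its left, z up, the work surface at z = 0. Lengths are in mm, angles in rad, forces in N, time in s.
With the tool pointing down it reaches from about 425 to 1025 mm from the base axis. Payload 3.6 kg.
Tool frame: the origin (TCP) lies midway between the tips of the shut fingers; the grasp point (between the pads) lies 19 mm behind it (ctrl.tcp_to_grasp is the z of the grasp point in the tool frame, in mm); z points along the fingers, y is the direction in which the jaws open and shut (so a half turn about z gives the same grasp; the last joint's range is limited). The gripper opens to 85 mm and grips with 20 to 120 N. Pads are 22 mm wide; open, the fingers measure 114 mm over their backs; the gripper's body (76 mm by 85 mm) begins 54 mm behind the grasp point. The pads swing forward as they close: fully open they stand 13 mm farther back than shut.
Start: joints at [1.147, 0.591, 0.048, 1.609, -0.033, 0.943, -0.034], TCP at [234.796, -685.931, 231.302] pointing down, gripper open.
Joint ranges: [-2.69, 2.69], [-0.47, 2.24], [-1.27, 1.36], [0.19, 2.51], [-1.53, 4.68], [0.08, 2.07], [-3.09, 3.09]. Speed limits (rad/s): [2.57, 2.57, 3.14, 3.14, 3.14, 3.14, 3.14].

## Interface

Orientations are given as a unit quaternion [w, x, y, z].
In Python, from station import ctrl gives the robot as it stands. The module is installed in compiled form; this text tells all that it offers.
- The arm moves only by the shell command python3 -m inch 'ROWS' [FORCE]. ROWS is JSON, a list of rows, each an object of numbers: "dx", "dy", "dz": the shift along the tool's x, y, z in m; "twist": the turn about the tool's z in rad; "jaw": the closure, from -1 (fully open) to 1 (shut). In form: [{"dx": .., "dy": .., "dz": .., "twist": .., "jaw": ..}, ...]. A call has 1 to 5 rows; each row shifts and turns the commanded pose from where the row before left it, along the tool's axes as they then stand; what a row does not reach is not made up. A row lasts 1/12 s, in which the tool goes at most 41.7 mm and 7.16 degrees, less where a joint would pass 70% of its speed; a pose out of reach is approached as far as the arm can. A call with a gripper value outside its range is refused whole. The fingers move at their own pace and stop on an object; FORCE is the grip in N (left out, the last holds). Time passes only in rows, so rows that do not move let the fingers close. It gives the time, the measured TCP pose, the force and the opening at its end, in the units of the state.
- ctrl.sense(): the state, without advancing time (a new reading comes with each control period).
- ctrl.capture(name): name is "scene" or "top"; returns a dict with "image" (480x640x3 uint8, blue, green, red), "depth" (480x640 float32, mm along the optical axis (not along the pixel's ray), 0 where there is no reading), "vertical_fov" (degrees; the focal length in pixels is half the picture's height over the tangent of half this angle, whatever the lens; pixels are square), "cx", "cy" (the principal point, pixels), "eye" and "orientation" of the camera in the world. Camera axes: x right, y up, looking along -z (the intrinsics and any distortion apply to the point x, -y, -z); pixel columns grow to the right and rows downward; lengths in mm; the calibration is good to about 2 mm. A picture is of the moment at which its call begins.
- ctrl.close_job(): hands the job in, once; it reports no verdict.
The state is a dict: "time_s": time; "qpos": joint angles; "qvel": joint speeds; "joint_efforts": joint torques, N m; "ee_pos": TCP position; "eef_rot": TCP orientation; "ft_force": force on the tool from outside, world axes, zero at the start; "wrist_torque": the same for the moment, N m; "width": opening from 0.0 (shut) to 1.0 (fully open).
Only numpy, scipy, OpenCV 4.12 (cv2) and the standard library are available. Lean on these libraries where they do the work, as an engineer would, in place of code of your own. Each camera call takes 0.05 s, during which the arm holds its last target.

## Working session

There is one attempt and no reset: what is moved stays moved. The work goes in short steps, Python scripts to look and compute and a shell command to move; the robot and the scene stay as the last step left them, time stands still between calls to the robot, and variables do not carry over. Pictures are saved under pics/ and viewed, and the job is handed in when it is done.

```bash
mkdir -p pics; ls
python3 - <<'E'
from station import ctrl
import cv2,numpy as np,pickle
print(ctrl.sense())
for n in("scene","top"):
    c=ctrl.capture(n); cv2.imwrite(f"pics/{n}0.png",c["image"]); pickle.dump(c,open(f"{n}0.pkl","wb"))
    print(n,{k:v for k,v in c.items() if k not in("image","depth")})
E
```

```text
pics
{'time_s': 0.0, 'qpos': array([ 1.14749435,  0.59209831,  0.04830362,  1.60985921, -0.03328478,
        0.9427066 , -0.03371252]), 'qvel': array([-1.37096497e-03, -9.47070187e-04, -2.80965140e-03, -9.07422820e-05,
        1.92129489e-03,  9.11481796e-04, -2.29234502e-04]), 'joint_efforts': array([-6.17759633e-04, -5.48698246e+01,  1.54632121e+00, -1.98125839e+01,
        9.42703569e-03,  8.92001961e-03,  6.39848308e-08]), 'ee_pos': array([ 234.52028081, -685.12573242,  230.14225264]), 'eef_rot': array([-1.10432036e-03,  9.86428000e-01,  1.64190488e-01, -2.55400668e-04]), 'ft_force': array([-0.43427767,  0.42137969,  0.42587675]), 'wrist_torque': array([-0.02540358, -0.02657986, -0.00992331]), 'width': 0.998804523210312}
scene {'vertical_fov': 51.30888035551203, 'cx': 314.16955140410937, 'cy': 238.72453856294666, 'eye': array([ 879.9134368 , -497.51991902,  948.28084262]), 'orientation': array([0.90401914, 0.25009705, 0.08500124, 0.3361185 ])}
top {'vertical_fov': 47.07065251495172, 'cx': 313.47510686253344, 'cy': 228.63435671438864, 'eye': array([ 359.81258686,  -90.38866065, 1279.97759654]), 'orientation': array([-0.6972381 , -0.04596201,  0.06051749,  0.71280022])}
```

View pics/scene0.png

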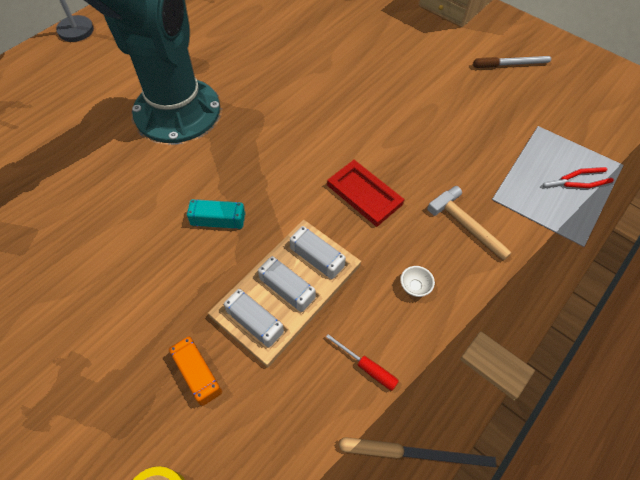

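View pics/top0.png

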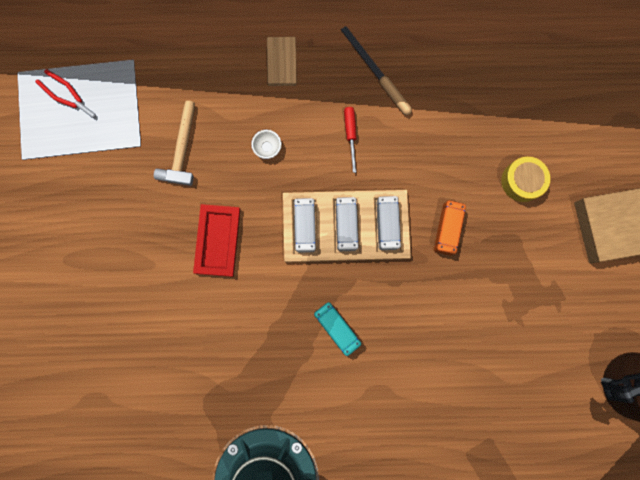

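The three silver cases are in the wooden rack, at about (305,224), (347,223) and (389,222) in the top view. The red holder is at (217,241). The orange (451,227) and turquoise (338,330) lookalikes aren't part of the job. Next I'll measure.

```bash
cat > h.py <<'E'
import numpy as np,cv2,pickle
from scipy.spatial.transform import Rotation as R
def cloud(c):
    d=c["depth"]; H,W=d.shape; f=H/2/np.tan(np.radians(c["vertical_fov"])/2)
    u,v=np.meshgrid(np.arange(W),np.arange(H))
    X=np.stack([(u-c["cx"])/f*d,-(v-c["cy"])/f*d,-d],-1)
    q=c["orientation"]; r=R.from_quat([q[1],q[2],q[3],q[0]])
    P=r.apply(X.reshape(-1,3)).reshape(H,W,3)+c["eye"]
    P[d==0]=np.nan
    return P
def rect(P): # min-area rect of xy in mm
    (cx,cy),(w,h),a=cv2.minAreaRect((P[:,:2]).astype(np.float32))
    if w<h: w,h,a=h,w,a+90
    return np.round([cx,cy,w,h,(a+90)%180-90],1)
E
python3 - <<'E'
from h import *
for n in("top","scene"):
    c=pickle.load(open(n+"0.pkl","rb"));P=cloud(c);hsv=cv2.cvtColor(c["image"],cv2.COLOR_BGR2HSV);z=P[...,2]
    print(n)
    # heights sampling
    pts={"top":[(305,224),(347,223),(389,222),(326,224),(217,241),(200,241),(180,300),(338,330),(451,227)],"scene":[(253,315),(286,283),(318,250),(365,190)]}[n]
    for u,v in pts: print((u,v),np.round(P[v,u],1))
    roi=np.zeros(z.shape,bool)
    if n=="top": roi[180:275,275:420]=1
    else: roi[215:370,200:370]=1
    k,lab,st,ce=cv2.connectedComponentsWithStats((roi&(z>38)&(z<75)).astype(np.uint8))
    for i in range(1,k):
        if st[i,4]>200: print("case",st[i],np.round(ce[i]),rect(P[lab==i]),np.round(np.nanmedian(z[lab==i]),1))
    m=roi&(z>14); 
    print("rack",rect(P[m]),np.nanmedian(z[m&(z<30)]))
    red=((hsv[...,0]<8)|(hsv[...,0]>172))&(hsv[...,1]>150)&(hsv[...,2]>60)&(z>14)&(z<40)
    k,lab,st,ce=cv2.connectedComponentsWithStats(red.astype(np.uint8))
    for i in range(1,k):
        if st[i,4]>400: print("red",st[i],rect(P[lab==i]),np.round(np.nanmedian(z[lab==i]),1))
E
```

```text
top
(305, 224) [556.  -99.   58.5]
(347, 223) [ 557.4 -194.    51.9]
(389, 222) [ 557.6 -289.2   52.6]
(326, 224) [ 560.9 -147.9   21.6]
(217, 241) [528.7 105.9   5.6]
(200, 241) [527.3 142.2  22. ]
(180, 300) [394.7 190.8   0.9]
(338, 330) [ 319.6 -167.1   42.2]
(451, 227) [ 544.4 -431.6   45. ]
case [ 336  197   22   53 1078] [347. 223.] [ 5.580e+02 -1.938e+02  1.200e+02  4.640e+01  3.000e-01] 55.2
case [ 378  196   23   53 1088] [389. 222.] [ 5.586e+02 -2.896e+02  1.206e+02  4.750e+01  4.000e-01] 55.0
case [ 294  198   22   53 1058] [304. 224.] [ 5.577e+02 -9.780e+01  1.204e+02  4.580e+01  5.000e-01] 55.3
rack [ 558.4 -193.9  290.3  161.2  -89.7] 21.736008779435906
red [ 193  204   47   72 1449] [530.7 106.  160.8  91.6  -5.9] 21.7
scene
(253, 315) [ 568.  -292.1   55.9]
(286, 283) [ 570.4 -201.5   56.5]
(318, 250) [ 569.7 -103.2   56.3]
(365, 190) [531.5 112.2   7.4]
case [ 290  226   56   48 1256] [318. 249.] [563.4 -98.3 120.4  46.   -0. ] 54.3
case [ 258  256   58   51 1363] [287. 281.] [ 564.3 -193.6  119.7   47.4    0.6] 54.3
case [ 224  289   60   54 1495] [253. 315.] [ 5.650e+02 -2.893e+02  1.206e+02  4.720e+01  1.000e-01] 54.4
rack [ 563.8 -197.3  374.6  348.    42.7] 21.024681407880394
red [ 327  160   77   64 1321] [535.1 105.5 162.3  92.4  -6. ] 20.5
red [358 356  41  34 539] [ 810.4 -212.3   79.5   24.3    2.3] 23.0
```

Sizes and heights match the description: cases 120x46 with tops at about 55, and rack top and holder top at about 22. The rack centre is (558.4,-193.9) at yaw 0.3°, and the holder is (530.7,106.0) at yaw -5.9°. I'll confirm with a crop and start moving towards the case at y=-290.

```bash
python3 - <<'E'
from h import *
c=pickle.load(open("top0.pkl","rb"))
cv2.imwrite("pics/crop.png",cv2.resize(c["image"][180:290,180:480],None,fx=2.6,fy=2.6,interpolation=cv2.INTER_CUBIC))
E
python3 -m inch '[{"dx":0,"dy":0,"dz":0,"twist":0.108,"jaw":-1},{"dx":0,"dy":0,"dz":0,"twist":0.108,"jaw":-1},{"dx":0,"dy":0,"dz":0,"twist":0.108,"jaw":-1}]' 22
```

```text
time_s: 0.35
ee_pos: [234.6, -685.5, 230.6]
eef_rot: [-0.001, 1.0, 0.0, -0.0]
ft_force: [-0.1, -0.3, -0.4]
width: 1.001
```

View pics/crop.png

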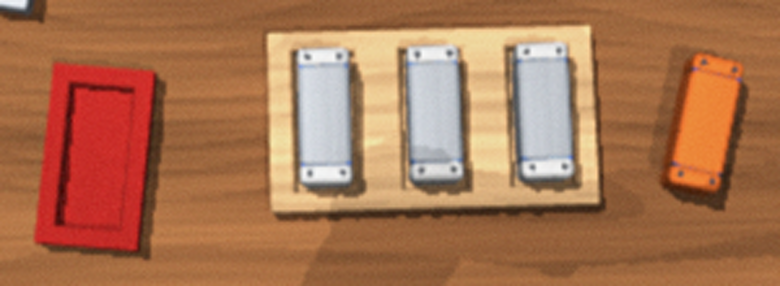

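The crop shows three grey cases in the light rack at crop (325,115), (433,115), (545,110) and the empty red holder at (97,155). The orange lookalike at (703,120) is outside the rack. Next, the move to above the case at y=-290.

```bash
python3 -m inch '[{"dx":0.025,"dy":-0.03,"dz":0,"twist":0,"jaw":-1},{"dx":0.025,"dy":-0.03,"dz":0,"twist":0,"jaw":-1},{"dx":0.025,"dy":-0.03,"dz":0,"twist":0,"jaw":-1},{"dx":0.025,"dy":-0.03,"dz":0,"twist":0,"jaw":-1},{"dx":0.025,"dy":-0.03,"dz":0,"twist":0,"jaw":-1}]' 
python3 -m inch '[{"dx":0.025,"dy":-0.03,"dz":0,"twist":0,"jaw":-1},{"dx":0.025,"dy":-0.03,"dz":0,"twist":0,"jaw":-1},{"dx":0.025,"dy":-0.03,"dz":0,"twist":0,"jaw":-1},{"dx":0.025,"dy":-0.03,"dz":0,"twist":0,"jaw":-1},{"dx":0.025,"dy":-0.03,"dz":0,"twist":0,"jaw":-1}]'
python3 -m inch '[{"dx":0.025,"dy":-0.03,"dz":0,"twist":0,"jaw":-1},{"dx":0.025,"dy":-0.03,"dz":0,"twist":0,"jaw":-1},{"dx":0.024,"dy":-0.03,"dz":0,"twist":0,"jaw":-1},{"dx":0,"dy":0,"dz":0,"twist":0,"jaw":-1},{"dx":0,"dy":0,"dz":0,"twist":0,"jaw":-1}]'
```

```text
time_s: 0.77
ee_pos: [359.6, -533.3, 230.8]
eef_rot: [-0.0, 1.0, 0.003, -0.0]
ft_force: [1.1, -1.2, 0.5]
width: 1.001
time_s: 1.18
ee_pos: [483.7, -382.6, 231.0]
eef_rot: [-0.0, 1.0, 0.003, -0.0]
ft_force: [0.1, -0.9, 0.9]
width: 0.999
time_s: 1.6
ee_pos: [558.7, -290.0, 230.7]
eef_rot: [-0.001, 1.0, 0.007, 0.0]
ft_force: [-1.2, -0.9, -0.9]
width: 1.006
```

```bash
python3 -m inch '[{"dx":0,"dy":0,"dz":0.035,"twist":0,"jaw":-1},{"dx":0,"dy":0,"dz":0.04,"twist":0,"jaw":-1},{"dx":0,"dy":0,"dz":0.04,"twist":0,"jaw":-1},{"dx":0,"dy":0,"dz":0.03,"twist":0,"jaw":-1},{"dx":0,"dy":0,"dz":0,"twist":0,"jaw":-1}]'
python3 -m inch '[{"dx":0,"dy":0,"dz":0.02,"twist":0,"jaw":-1},{"dx":0,"dy":0,"dz":0.02,"twist":0,"jaw":-1},{"dx":0,"dy":0,"dz":0.01,"twist":0,"jaw":-1},{"dx":0,"dy":0,"dz":0.007,"twist":0,"jaw":-1},{"dx":0,"dy":0,"dz":0,"twist":0,"jaw":-1}]'
python3 - <<'E'
from h import *
from station import ctrl
for n in("scene","top"):
    c=ctrl.capture(n); cv2.imwrite(f"pics/{n}1.png",c["image"])
print(ctrl.sense())
E
```

```text
time_s: 2.02
ee_pos: [550.5, -293.3, 80.0]
eef_rot: [-0.002, 1.0, 0.002, -0.006]
ft_force: [-0.4, 0.6, -1.0]
width: 0.996
time_s: 2.43
ee_pos: [555.9, -294.6, 29.1]
eef_rot: [-0.0, 1.0, 0.002, -0.001]
ft_force: [-0.2, 0.3, -1.1]
width: 1.002
{'time_s': 2.5333, 'qpos': array([ 0.37325877,  0.74243439,  0.06014237,  1.94053033, -0.09112254,
        0.45978227, -1.06615461]), 'qvel': array([-0.00210867, -0.01002233, -0.00219862, -0.00542071,  0.00137334,
       -0.00676303, -0.00080241]), 'joint_efforts': array([ 7.23259756e-02, -5.25125420e+01,  1.99335895e+00, -1.06204784e+01,
        6.58449571e-03,  1.81208260e-02,  4.99167872e-04]), 'ee_pos': array([ 556.97007296, -294.72829212,   30.31945074]), 'eef_rot': array([4.02339582e-04, 9.99996107e-01, 2.69844731e-03, 5.85343642e-04]), 'ft_force': array([-0.33952833,  0.21095136, -0.18090736]), 'wrist_torque': array([ 0.00553181, -0.00358039,  0.0142725 ]), 'width': 1.001188849306427}
```

View pics/scene1.png

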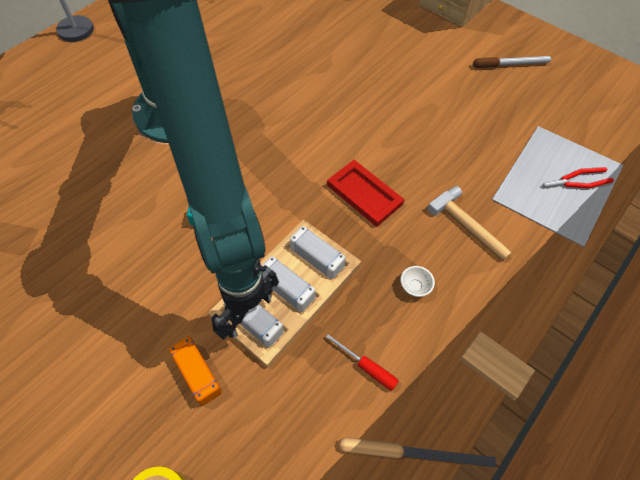

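The gripper straddles the end case at scene (262,322). It drifted 5 mm in y, so I'm correcting before closing.

```bash
python3 -m inch '[{"dx":0.0015,"dy":-0.005,"dz":0.001,"twist":0,"jaw":-1},{"dx":0,"dy":0,"dz":0.001,"twist":0,"jaw":-1},{"dx":0,"dy":0,"dz":0,"twist":0,"jaw":-1},{"dx":0,"dy":0,"dz":0,"twist":0,"jaw":-1}]' 
python3 -c "
from station import ctrl
s=ctrl.sense();print(s['ee_pos'],s['ft_force'],s['eef_rot'])"
```

```text
time_s: 2.87
ee_pos: [558.4, -288.8, 27.8]
eef_rot: [0.0, 1.0, 0.003, 0.0]
ft_force: [0.3, -0.0, -0.2]
width: 0.997
[ 558.37922144 -288.81323243   27.78756021] [ 0.30680435 -0.02862216 -0.22177157] [1.01932505e-04 9.99994776e-01 3.21201680e-03 3.46989764e-04]
```

```bash
python3 -m inch '[{"dx":0,"dy":0,"dz":0,"twist":0,"jaw":1},{"dx":0,"dy":0,"dz":0,"twist":0,"jaw":1},{"dx":0,"dy":0,"dz":0,"twist":0,"jaw":1},{"dx":0,"dy":0,"dz":0,"twist":0,"jaw":1},{"dx":0,"dy":0,"dz":0,"twist":0,"jaw":1}]' 22
python3 -m inch '[{"dx":0,"dy":0,"dz":0,"twist":0,"jaw":1},{"dx":0,"dy":0,"dz":0,"twist":0,"jaw":1},{"dx":0,"dy":0,"dz":0,"twist":0,"jaw":1},{"dx":0,"dy":0,"dz":0,"twist":0,"jaw":1},{"dx":0,"dy":0,"dz":0,"twist":0,"jaw":1}]' 22
python3 -c "
from station import ctrl
s=ctrl.sense();print(s['ee_pos'],s['ft_force'],s['wrist_torque'],s['width'])"
```

```text
time_s: 3.28
ee_pos: [558.1, -289.3, 27.4]
eef_rot: [0.0, 1.0, 0.003, 0.0]
ft_force: [-0.1, -0.5, 1.5]
width: 0.534
time_s: 3.7
ee_pos: [558.1, -289.3, 27.5]
eef_rot: [0.0, 1.0, 0.003, 0.0]
ft_force: [-0.9, -1.8, 1.5]
width: 0.537
[ 558.09878714 -289.30690176   27.45156817] [-0.92738674 -1.75681801  1.52841623] [-0.10848145  0.03624454 -0.01795368] 0.5367678463598272
```

```bash
python3 -m inch '[{"dx":0,"dy":0,"dz":-0.004,"twist":0,"jaw":1},{"dx":0,"dy":0,"dz":-0.008,"twist":0,"jaw":1},{"dx":0,"dy":0,"dz":-0.012,"twist":0,"jaw":1},{"dx":0,"dy":0,"dz":-0.016,"twist":0,"jaw":1},{"dx":0,"dy":0,"dz":-0.016,"twist":0,"jaw":1}]'
python3 -m inch '[{"dx":0,"dy":0,"dz":-0.012,"twist":0,"jaw":1},{"dx":0,"dy":0,"dz":-0.008,"twist":0,"jaw":1},{"dx":0,"dy":0,"dz":-0.004,"twist":0,"jaw":1},{"dx":0,"dy":0,"dz":0,"twist":0,"jaw":1},{"dx":0,"dy":0,"dz":0,"twist":0,"jaw":1}]'
cat > s.py <<'E'
from station import ctrl
import numpy as np
np.set_printoptions(precision=3,suppress=True)
s=ctrl.sense();print(s['time_s'],s['ee_pos'],"F",s['ft_force'],"T",s['wrist_torque'],s['width'],s['eef_rot'])
E
python3 s.py; python3 -m inch '[{"dx":0,"dy":0,"dz":0,"twist":0,"jaw":1}]'; python3 s.py;  python3 -m inch '[{"dx":0,"dy":0,"dz":0,"twist":0,"jaw":1}]'; python3 s.py
```

```text
time_s: 4.12
ee_pos: [557.5, -288.5, 84.2]
eef_rot: [-0.0, 1.0, 0.003, -0.001]
ft_force: [0.4, -0.1, -3.4]
width: 0.532
time_s: 4.53
ee_pos: [557.7, -288.8, 107.1]
eef_rot: [-0.0, 1.0, 0.003, -0.0]
ft_force: [0.0, 0.2, -2.6]
width: 0.54
4.5333 [ 557.654 -288.798  107.117] F [ 0.014  0.2   -2.633] T [ 0.017 -0.012  0.038] 0.540389079317922 [-0.     1.     0.003 -0.   ]
time_s: 4.62
ee_pos: [557.3, -288.7, 106.5]
eef_rot: [-0.0, 1.0, 0.003, -0.001]
ft_force: [-0.4, 0.5, -2.5]
width: 0.536
4.6167 [ 557.313 -288.667  106.488] F [-0.368  0.458 -2.53 ] T [ 0.019  0.044 -0.034] 0.5361197192444241 [-0.     1.     0.003 -0.001]
time_s: 4.7
ee_pos: [557.3, -288.7, 106.4]
eef_rot: [-0.0, 1.0, 0.003, -0.001]
ft_force: [0.6, -0.2, -3.2]
width: 0.538
4.7 [ 557.34  -288.707  106.377] F [ 0.578 -0.189 -3.159] T [-0.032 -0.01   0.016] 0.5376554206625448 [-0.     1.     0.003 -0.001]
```

Lifted cleanly, with about 3 N of load and a width matching 46 mm. Now I'll shake it lengthwise, logging the wrist reading after each stroke.

```bash
cat > log.py <<'E'
from station import ctrl
import numpy as np,sys
np.set_printoptions(precision=3,suppress=True,linewidth=160)
n=int(sys.argv[1]); L=[]
for i in range(n):
    s=ctrl.sense(); L.append(np.r_[s['time_s'],s['ft_force'],s['wrist_torque']]); ctrl.capture("top")
L=np.array(L)
print("t",L[0,0],"mean",L[:,1:].mean(0),"sd",L[:,1:].std(0)); print(" Fx",L[:,1]); print(" Ty",L[:,5])
E
python3 log.py 16
python3 -m inch '[{"dx":0.008,"dy":0,"dz":0,"twist":0,"jaw":1},{"dx":0.016,"dy":0,"dz":0,"twist":0,"jaw":1},{"dx":0.016,"dy":0,"dz":0,"twist":0,"jaw":1},{"dx":0.01,"dy":0,"dz":0,"twist":0,"jaw":1}]' | head -2
python3 log.py 16
python3 -m inch '[{"dx":-0.008,"dy":0,"dz":0,"twist":0,"jaw":1},{"dx":-0.016,"dy":0,"dz":0,"twist":0,"jaw":1},{"dx":-0.016,"dy":0,"dz":0,"twist":0,"jaw":1},{"dx":-0.01,"dy":0,"dz":0,"twist":0,"jaw":1}]' |head -2
python3 log.py 16; python3 s.py
```

```text
t 4.7 mean [ 0.008 -0.094 -3.297 -0.01  -0.007  0.003] sd [0.44  0.626 0.388 0.024 0.025 0.033]
 Fx [ 0.578 -0.555 -0.252 -0.116  0.521  1.177 -0.079  0.41  -0.256 -0.5   -0.316  0.034 -0.148 -0.261  0.076 -0.179]
 Ty [-0.01   0.039  0.01  -0.003 -0.    -0.013 -0.019 -0.039  0.001 -0.002 -0.045 -0.015 -0.057  0.038  0.017 -0.014]
time_s: 5.83
ee_pos: [610.8, -288.4, 107.5]
t 5.8333 mean [ 0.243  0.159 -3.255 -0.007 -0.025  0.009] sd [0.863 0.452 0.299 0.033 0.075 0.027]
 Fx [ 0.553  3.074  0.498 -0.803 -0.48  -0.191  0.37  -0.472 -0.003  0.46  -0.047 -0.643  0.773  0.528 -0.028  0.296]
 Ty [-0.052 -0.286 -0.074 -0.019  0.049 -0.02   0.013  0.005  0.008  0.057 -0.021 -0.008  0.016 -0.027  0.003 -0.035]
time_s: 6.97
ee_pos: [555.1, -289.1, 107.1]
t 6.9667 mean [-0.054  0.144 -3.112  0.011  0.028  0.005] sd [0.892 0.536 0.475 0.022 0.072 0.032]
 Fx [-0.741 -2.118  1.286  0.446  0.646  0.042  0.046  1.547  0.435 -0.621  0.119 -0.985  0.195  0.291 -1.134 -0.325]
 Ty [ 0.06   0.284  0.019 -0.014 -0.012 -0.018  0.043  0.02   0.03   0.012 -0.041  0.038 -0.032 -0.001  0.021  0.033]
7.7667 [ 558.075 -289.052  107.278] F [-0.333 -0.092 -3.17 ] T [ 0.005 -0.015 -0.024] 0.5348299201553317 [0.    1.    0.003 0.   ]
```

Apart from the stop transients, Ty settles to about zero after both strokes, so this case looks packed. I'll return it to its nest at y=-290.

```bash
python3 -m inch '[{"dx":0,"dy":0,"dz":0.01,"twist":0,"jaw":1},{"dx":0,"dy":0,"dz":0.018,"twist":0,"jaw":1},{"dx":0,"dy":0,"dz":0.018,"twist":0,"jaw":1},{"dx":0,"dy":0,"dz":0.01,"twist":0,"jaw":1},{"dx":0,"dy":0,"dz":0,"twist":0,"jaw":1}]'
python3 -m inch '[{"dx":0,"dy":0,"dz":0,"twist":0,"jaw":1}]'; python3 s.py
```

```text
time_s: 8.18
ee_pos: [556.0, -288.0, 48.4]
eef_rot: [-0.001, 1.0, 0.003, -0.003]
ft_force: [-0.0, 1.0, -3.3]
width: 0.534
time_s: 8.27
ee_pos: [557.5, -288.8, 50.5]
eef_rot: [-0.0, 1.0, 0.003, -0.001]
ft_force: [0.4, -0.4, -2.1]
width: 0.536
8.2667 [ 557.52  -288.829   50.502] F [ 0.415 -0.397 -2.072] T [-0.046 -0.04   0.016] 0.5359899477971135 [-0.     1.     0.003 -0.001]
```

```bash
python3 -m inch '[{"dx":0.0005,"dy":0,"dz":0.004,"twist":0,"jaw":1},{"dx":0,"dy":0,"dz":0.004,"twist":0,"jaw":1},{"dx":0,"dy":0,"dz":0.004,"twist":0,"jaw":1},{"dx":0,"dy":0,"dz":0.004,"twist":0,"jaw":1},{"dx":0,"dy":0,"dz":0,"twist":0,"jaw":1}]'
python3 -m inch '[{"dx":0,"dy":0,"dz":0.002,"twist":0,"jaw":1},{"dx":0,"dy":0,"dz":0.002,"twist":0,"jaw":1},{"dx":0,"dy":0,"dz":0.001,"twist":0,"jaw":1},{"dx":0,"dy":0,"dz":0.001,"twist":0,"jaw":1},{"dx":0,"dy":0,"dz":0,"twist":0,"jaw":1}]'; python3 -m inch '[{"dx":0,"dy":0,"dz":0,"twist":0,"jaw":1}]';python3 s.py
```

```text
time_s: 8.68
ee_pos: [558.0, -288.8, 34.6]
eef_rot: [-0.0, 1.0, 0.003, -0.001]
ft_force: [-0.1, 0.5, -4.0]
width: 0.536
time_s: 9.1
ee_pos: [558.4, -289.0, 29.1]
eef_rot: [-0.0, 1.0, 0.003, -0.0]
ft_force: [0.2, 0.3, -3.7]
width: 0.535
time_s: 9.18
ee_pos: [558.5, -289.0, 29.3]
eef_rot: [0.0, 1.0, 0.003, -0.0]
ft_force: [1.0, 0.0, -3.1]
width: 0.535
9.1833 [ 558.493 -289.015   29.291] F [ 1.029  0.034 -3.114] T [-0.    -0.019  0.011] 0.5350864894962911 [ 0.     1.     0.003 -0.   ]
```

```bash
python3 -m inch '[{"dx":0,"dy":0,"dz":0.001,"twist":0,"jaw":1},{"dx":0,"dy":0,"dz":0.001,"twist":0,"jaw":1},{"dx":0,"dy":0,"dz":0,"twist":0,"jaw":1},{"dx":0,"dy":0,"dz":0,"twist":0,"jaw":1}]'; python3 s.py;  python3 -m inch '[{"dx":0,"dy":0,"dz":0,"twist":0,"jaw":1}]';python3 s.py
```

```text
time_s: 9.52
ee_pos: [558.7, -289.1, 27.5]
eef_rot: [0.0, 1.0, 0.003, 0.0]
ft_force: [0.6, 0.2, -1.8]
width: 0.534
9.5167 [ 558.686 -289.125   27.469] F [ 0.613  0.157 -1.789] T [-0.029 -0.016 -0.02 ] 0.5342755643748915 [0.    1.    0.003 0.   ]
time_s: 9.6
ee_pos: [558.7, -289.1, 27.4]
eef_rot: [0.0, 1.0, 0.003, 0.0]
ft_force: [-0.5, 0.4, -2.3]
width: 0.535
9.6 [ 558.657 -289.147   27.445] F [-0.451  0.39  -2.33 ] T [ 0.029 -0.004  0.015] 0.5348927693780543 [0.    1.    0.003 0.   ]
```

```bash
python3 -m inch '[{"dx":0,"dy":0,"dz":0.0008,"twist":0,"jaw":1},{"dx":0,"dy":0,"dz":0,"twist":0,"jaw":1},{"dx":0,"dy":0,"dz":0,"twist":0,"jaw":1}]'; python3 s.py;  python3 -m inch '[{"dx":0,"dy":0,"dz":0,"twist":0,"jaw":-1},{"dx":0,"dy":0,"dz":0,"twist":0,"jaw":-1},{"dx":0,"dy":0,"dz":0,"twist":0,"jaw":-1},{"dx":0,"dy":0,"dz":0,"twist":0,"jaw":-1},{"dx":0,"dy":0,"dz":0,"twist":0,"jaw":-1}]';python3 s.py
```

```text
time_s: 9.85
ee_pos: [558.7, -289.1, 27.4]
eef_rot: [0.0, 1.0, 0.003, 0.0]
ft_force: [-1.7, 1.0, 4.9]
width: 0.532
9.85 [ 558.673 -289.133   27.41 ] F [-1.694  0.962  4.887] T [ 0.143  0.325 -0.015] 0.5318953638346655 [0.    1.    0.003 0.   ]
time_s: 10.27
ee_pos: [558.6, -289.1, 26.4]
eef_rot: [0.0, 1.0, 0.003, 0.0]
ft_force: [-0.1, 0.6, -1.1]
width: 0.996
10.2667 [ 558.552 -289.065   26.368] F [-0.051  0.61  -1.09 ] T [ 0.029  0.035 -0.004] 0.9964698665357734 [0.    1.    0.003 0.   ]
```

```bash
python3 -m inch '[{"dx":0,"dy":0,"dz":-0.015,"twist":0,"jaw":-1},{"dx":0,"dy":0,"dz":-0.025,"twist":0,"jaw":-1},{"dx":0,"dy":0,"dz":-0.02,"twist":0,"jaw":-1},{"dx":0,"dy":-0.01,"dz":0,"twist":0,"jaw":-1},{"dx":0,"dy":-0.03,"dz":0,"twist":0,"jaw":-1}]'
python3 -m inch '[{"dx":0,"dy":-0.03,"dz":0,"twist":0,"jaw":-1},{"dx":0,"dy":-0.02,"dz":0,"twist":0,"jaw":-1},{"dx":0,"dy":-0.005,"dz":0,"twist":0,"jaw":-1},{"dx":0,"dy":0,"dz":0,"twist":0,"jaw":-1},{"dx":0,"dy":0,"dz":0,"twist":0,"jaw":-1}]'
python3 s.py
```

```text
time_s: 10.68
ee_pos: [559.0, -255.2, 88.2]
eef_rot: [0.003, 1.0, -0.001, 0.002]
ft_force: [1.0, -0.1, 0.7]
width: 0.998
time_s: 11.1
ee_pos: [557.8, -194.6, 86.2]
eef_rot: [0.0, 1.0, 0.003, -0.0]
ft_force: [1.0, -1.3, 0.5]
width: 0.999
11.1 [ 557.845 -194.65    86.211] F [ 0.958 -1.289  0.539] T [-0.014  0.046  0.031] 0.9993185911599294 [ 0.     1.     0.003 -0.   ]
```

```bash
python3 -m inch '[{"dx":0.0003,"dy":-0.0008,"dz":0.015,"twist":0,"jaw":-1},{"dx":0,"dy":0,"dz":0.02,"twist":0,"jaw":-1},{"dx":0,"dy":0,"dz":0.015,"twist":0,"jaw":-1},{"dx":0,"dy":0,"dz":0.007,"twist":0,"jaw":-1},{"dx":0,"dy":0,"dz":0,"twist":0,"jaw":-1}]'
python3 -m inch '[{"dx":0,"dy":0,"dz":0,"twist":0,"jaw":-1},{"dx":0,"dy":0,"dz":0,"twist":0,"jaw":-1}]'
python3 s.py
```

```text
time_s: 11.52
ee_pos: [556.8, -195.0, 27.8]
eef_rot: [0.0, 1.0, 0.002, -0.002]
ft_force: [0.3, -0.6, 0.2]
width: 1.003
time_s: 11.68
ee_pos: [558.7, -194.4, 30.1]
eef_rot: [0.0, 1.0, 0.002, 0.001]
ft_force: [1.0, 0.8, 0.1]
width: 1.0
11.6833 [ 558.737 -194.358   30.145] F [1.012 0.778 0.085] T [0.007 0.016 0.012] 1.0000526695415524 [0.    1.    0.002 0.001]
```

Aligned to within a millimetre. Now 2 mm down, close, and lift.

```bash
python3 -m inch '[{"dx":0,"dy":-0.0005,"dz":0.0025,"twist":0,"jaw":-1},{"dx":0,"dy":0,"dz":0,"twist":0,"jaw":-1},{"dx":0,"dy":0,"dz":0,"twist":0,"jaw":1},{"dx":0,"dy":0,"dz":0,"twist":0,"jaw":1},{"dx":0,"dy":0,"dz":0,"twist":0,"jaw":1}]' 22
python3 -m inch '[{"dx":0,"dy":0,"dz":0,"twist":0,"jaw":1},{"dx":0,"dy":0,"dz":0,"twist":0,"jaw":1},{"dx":0,"dy":0,"dz":0,"twist":0,"jaw":1},{"dx":0,"dy":0,"dz":0,"twist":0,"jaw":1},{"dx":0,"dy":0,"dz":0,"twist":0,"jaw":1}]' 22
python3 s.py
python3 -m inch '[{"dx":0,"dy":0,"dz":-0.004,"twist":0,"jaw":1},{"dx":0,"dy":0,"dz":-0.008,"twist":0,"jaw":1},{"dx":0,"dy":0,"dz":-0.012,"twist":0,"jaw":1},{"dx":0,"dy":0,"dz":-0.016,"twist":0,"jaw":1},{"dx":0,"dy":0,"dz":-0.016,"twist":0,"jaw":1}]'
python3 -m inch '[{"dx":0,"dy":0,"dz":-0.012,"twist":0,"jaw":1},{"dx":0,"dy":0,"dz":-0.008,"twist":0,"jaw":1},{"dx":0,"dy":0,"dz":-0.004,"twist":0,"jaw":1},{"dx":0,"dy":0,"dz":0,"twist":0,"jaw":1},{"dx":0,"dy":0,"dz":0,"twist":0,"jaw":1}]'
python3 log.py 16
python3 s.py
```

```text
time_s: 12.1
ee_pos: [558.4, -192.7, 27.3]
eef_rot: [0.0, 1.0, 0.003, 0.0]
ft_force: [0.2, 0.8, 0.3]
width: 0.601
time_s: 12.52
ee_pos: [558.5, -192.9, 27.3]
eef_rot: [0.0, 1.0, 0.003, 0.0]
ft_force: [-0.1, 0.0, 4.6]
width: 0.532
12.5167 [ 558.545 -192.945   27.349] F [-0.111  0.022  4.562] T [-0.12   0.061  0.039] 0.5320613797990286 [0.    1.    0.003 0.   ]
time_s: 12.93
ee_pos: [557.5, -192.4, 83.7]
eef_rot: [-0.0, 1.0, 0.003, -0.001]
ft_force: [0.9, -0.9, -3.8]
width: 0.535
time_s: 13.35
ee_pos: [557.9, -192.6, 106.8]
eef_rot: [-0.0, 1.0, 0.003, -0.0]
ft_force: [0.8, 0.2, -4.1]
width: 0.533
t 13.35 mean [ 0.109 -0.012 -3.055 -0.003 -0.002  0.003] sd [0.514 0.388 0.641 0.036 0.029 0.019]
 Fx [ 0.829 -0.17   0.411 -0.047  0.75  -0.627  0.065 -0.897  0.666  0.276  0.4    0.199  0.261  0.202  0.332 -0.908]
 Ty [-0.014  0.029  0.059 -0.045  0.025  0.009  0.001 -0.013 -0.062  0.016 -0.025  0.001 -0.031  0.016 -0.001 -0.005]
14.15 [ 558.263 -192.742  107.033] F [-0.478  0.405 -3.249] T [ 0.054  0.015 -0.003] 0.5390880614748196 [0.    1.    0.003 0.   ]
```

```bash
python3 -m inch '[{"dx":0.008,"dy":0,"dz":0,"twist":0,"jaw":1},{"dx":0.016,"dy":0,"dz":0,"twist":0,"jaw":1},{"dx":0.016,"dy":0,"dz":0,"twist":0,"jaw":1},{"dx":0.01,"dy":0,"dz":0,"twist":0,"jaw":1}]' | head -2
python3 log.py 16
python3 -m inch '[{"dx":-0.008,"dy":0,"dz":0,"twist":0,"jaw":1},{"dx":-0.016,"dy":0,"dz":0,"twist":0,"jaw":1},{"dx":-0.016,"dy":0,"dz":0,"twist":0,"jaw":1},{"dx":-0.01,"dy":0,"dz":0,"twist":0,"jaw":1}]' |head -2
python3 log.py 16; python3 s.py
```

```text
time_s: 14.48
ee_pos: [611.1, -192.2, 107.3]
t 14.4833 mean [ 0.227 -0.09  -3.116  0.002  0.007 -0.013] sd [0.852 0.42  0.389 0.027 0.084 0.03 ]
 Fx [ 0.703  2.713 -0.116 -0.492 -0.409 -0.262 -0.148  0.225 -0.512 -0.84   1.489  0.602 -0.137  0.657  0.044  0.111]
 Ty [-0.074 -0.285  0.028  0.053  0.104  0.055  0.036  0.029  0.025  0.046 -0.022  0.053  0.021  0.01  -0.007  0.044]
time_s: 15.62
ee_pos: [555.3, -192.8, 106.7]
t 15.6167 mean [-0.049  0.078 -3.216  0.008  0.014  0.   ] sd [0.862 0.458 0.655 0.025 0.079 0.034]
 Fx [-0.529 -2.943  0.632  0.66   0.041  0.205  0.631 -0.169 -0.409  0.195  0.139  1.12  -0.325  0.259 -0.159 -0.13 ]
 Ty [ 0.083  0.276 -0.012 -0.07  -0.066 -0.033 -0.007 -0.01   0.035  0.005  0.07  -0.031  0.009 -0.03   0.036 -0.025]
16.4167 [ 558.235 -192.706  106.908] F [ 0.025  1.512 -2.843] T [ 0.051  0.009 -0.031] 0.5324572797534066 [ 0.     1.     0.003 -0.   ]
```

The Ty tail differs a little from the first case: about +0.05 after the + stroke and -0.05 after the - stroke. I'll repeat with somewhat longer strokes to be sure.

```bash
python3 -m inch '[{"dx":0.012,"dy":0,"dz":0,"twist":0,"jaw":1},{"dx":0.022,"dy":0,"dz":0,"twist":0,"jaw":1},{"dx":0.022,"dy":0,"dz":0,"twist":0,"jaw":1},{"dx":0.014,"dy":0,"dz":0,"twist":0,"jaw":1}]' | head -2
python3 log.py 12
python3 -m inch '[{"dx":-0.012,"dy":0,"dz":0,"twist":0,"jaw":1},{"dx":-0.022,"dy":0,"dz":0,"twist":0,"jaw":1},{"dx":-0.022,"dy":0,"dz":0,"twist":0,"jaw":1},{"dx":-0.014,"dy":0,"dz":0,"twist":0,"jaw":1}]' |head -2
python3 log.py 12
python3 -m inch '[{"dx":0.012,"dy":0,"dz":0,"twist":0,"jaw":1},{"dx":0.022,"dy":0,"dz":0,"twist":0,"jaw":1},{"dx":0.022,"dy":0,"dz":0,"twist":0,"jaw":1},{"dx":0.014,"dy":0,"dz":0,"twist":0,"jaw":1}]' | head -2
python3 log.py 12
python3 -m inch '[{"dx":-0.012,"dy":0,"dz":0,"twist":0,"jaw":1},{"dx":-0.022,"dy":0,"dz":0,"twist":0,"jaw":1},{"dx":-0.022,"dy":0,"dz":0,"twist":0,"jaw":1},{"dx":-0.014,"dy":0,"dz":0,"twist":0,"jaw":1}]' |head -2
python3 log.py 12;python3 s.py
```

```text
time_s: 16.75
ee_pos: [631.0, -192.1, 107.3]
t 16.75 mean [ 0.089 -0.127 -2.965 -0.001 -0.009  0.005] sd [1.005 0.417 0.429 0.026 0.134 0.025]
 Fx [ 0.634  3.077  0.7   -0.533 -0.298 -0.525 -0.272 -0.491 -0.333 -0.76   0.251 -0.38 ]
 Ty [-0.046 -0.431 -0.008  0.124  0.056  0.075  0.032  0.04  -0.009  0.013  0.013  0.027]
time_s: 17.68
ee_pos: [555.1, -192.8, 106.8]
t 17.6833 mean [-0.095  0.113 -3.183 -0.004  0.035 -0.006] sd [1.501 0.52  0.344 0.034 0.113 0.035]
 Fx [-0.208 -4.692  0.696  1.305  0.413  0.31   0.599  0.315  0.525 -1.177  0.718  0.054]
 Ty [ 0.053  0.394  0.01  -0.057 -0.058 -0.026  0.005 -0.004  0.01   0.025  0.028  0.046]
time_s: 18.62
ee_pos: [631.1, -192.0, 107.2]
t 18.6167 mean [ 0.297 -0.181 -3.247  0.    -0.014 -0.004] sd [1.173 0.544 0.391 0.023 0.109 0.034]
 Fx [ 1.322  3.726 -0.053 -0.286 -0.551 -0.942 -0.253 -0.325 -0.154  0.17   0.339  0.567]
 Ty [-0.058 -0.351  0.041  0.057  0.099 -0.001  0.026  0.026  0.01  -0.01   0.015 -0.024]
time_s: 19.55
ee_pos: [555.2, -192.8, 106.8]
t 19.55 mean [-0.286 -0.021 -3.182  0.006  0.035  0.001] sd [1.065 0.622 0.516 0.021 0.134 0.025]
 Fx [-1.555 -3.056 -0.486  0.431  1.088  0.698  0.211  0.312  0.13  -0.133 -0.497 -0.573]
 Ty [ 0.064  0.465  0.01  -0.051 -0.033 -0.063 -0.021 -0.017  0.003  0.015  0.024  0.025]
20.15 [ 558.72  -192.653  106.922] F [-0.332 -0.677 -2.889] T [-0.004  0.061 -0.011] 0.5391800602091066 [0.    1.    0.003 0.   ]
```

```bash
python3 -m inch '[{"dx":0,"dy":0,"dz":0.01,"twist":0,"jaw":1},{"dx":0,"dy":0,"dz":0.018,"twist":0,"jaw":1},{"dx":0,"dy":0,"dz":0.018,"twist":0,"jaw":1},{"dx":0,"dy":0,"dz":0.014,"twist":0,"jaw":1},{"dx":0,"dy":0,"dz":0.006,"twist":0,"jaw":1}]'
python3 -m inch '[{"dx":0,"dy":0,"dz":0.002,"twist":0,"jaw":1},{"dx":0,"dy":0,"dz":0,"twist":0,"jaw":1},{"dx":0,"dy":0,"dz":0,"twist":0,"jaw":1}]'; python3 s.py
```

```text
time_s: 20.57
ee_pos: [556.8, -192.2, 38.5]
eef_rot: [-0.001, 1.0, 0.003, -0.002]
ft_force: [-0.5, -0.2, -2.4]
width: 0.531
time_s: 20.82
ee_pos: [558.7, -193.0, 39.4]
eef_rot: [0.0, 1.0, 0.003, 0.0]
ft_force: [-0.0, -0.5, -3.1]
width: 0.534
20.8167 [ 558.71  -192.976   39.369] F [-0.03  -0.542 -3.074] T [ 0.014  0.035 -0.029] 0.5339500062006775 [0.    1.    0.003 0.   ]
```

Grasp height was 27.35, so there are 12 mm to go.

```bash
python3 -m inch '[{"dx":0,"dy":0,"dz":0.004,"twist":0,"jaw":1},{"dx":0,"dy":0,"dz":0.003,"twist":0,"jaw":1},{"dx":0,"dy":0,"dz":0.0025,"twist":0,"jaw":1},{"dx":0,"dy":0,"dz":0.0015,"twist":0,"jaw":1},{"dx":0,"dy":0,"dz":0.0005,"twist":0,"jaw":1}]'
python3 -m inch '[{"dx":0,"dy":0,"dz":0.0005,"twist":0,"jaw":1},{"dx":0,"dy":0,"dz":0,"twist":0,"jaw":1},{"dx":0,"dy":0,"dz":0,"twist":0,"jaw":1}]'; python3 s.py
```

```text
time_s: 21.23
ee_pos: [558.1, -192.7, 27.4]
eef_rot: [-0.0, 1.0, 0.003, -0.0]
ft_force: [-1.9, 0.7, 1.7]
width: 0.535
time_s: 21.48
ee_pos: [558.1, -192.7, 27.4]
eef_rot: [-0.0, 1.0, 0.003, -0.0]
ft_force: [-1.4, 1.3, 2.2]
width: 0.531
21.4833 [ 558.053 -192.665   27.361] F [-1.447  1.31   2.17 ] T [0.136 0.215 0.014] 0.5313827691963637 [-0.     1.     0.003 -0.   ]
```

Seated: the vertical force reversed at the original height. I'll release it and go to the third case.

```bash
python3 -m inch '[{"dx":0,"dy":0,"dz":0,"twist":0,"jaw":-1},{"dx":0,"dy":0,"dz":0,"twist":0,"jaw":-1},{"dx":0,"dy":0,"dz":0,"twist":0,"jaw":-1},{"dx":0,"dy":0,"dz":0,"twist":0,"jaw":-1},{"dx":0,"dy":0,"dz":-0.01,"twist":0,"jaw":-1}]'
python3 -m inch '[{"dx":0,"dy":0,"dz":-0.025,"twist":0,"jaw":-1},{"dx":0,"dy":0,"dz":-0.025,"twist":0,"jaw":-1},{"dx":0,"dy":-0.01,"dz":0,"twist":0,"jaw":-1},{"dx":0,"dy":-0.03,"dz":0,"twist":0,"jaw":-1},{"dx":0,"dy":-0.03,"dz":0,"twist":0,"jaw":-1}]'
python3 -m inch '[{"dx":0,"dy":-0.02,"dz":0,"twist":0,"jaw":-1},{"dx":0,"dy":-0.005,"dz":0,"twist":0,"jaw":-1},{"dx":0,"dy":0,"dz":0,"twist":0,"jaw":-1},{"dx":0,"dy":0,"dz":0,"twist":0,"jaw":-1}]'
python3 s.py
```

```text
time_s: 21.9
ee_pos: [557.2, -192.3, 35.9]
eef_rot: [-0.0, 1.0, 0.003, -0.001]
ft_force: [0.2, -0.2, -0.2]
width: 0.997
time_s: 22.32
ee_pos: [558.4, -123.9, 88.3]
eef_rot: [0.001, 1.0, 0.001, 0.001]
ft_force: [0.9, 1.5, -0.3]
width: 1.004
time_s: 22.65
ee_pos: [557.8, -98.5, 87.2]
eef_rot: [0.0, 1.0, 0.003, 0.0]
ft_force: [0.5, -1.1, -0.3]
width: 1.0
22.65 [557.796 -98.495  87.226] F [ 0.481 -1.12  -0.341] T [-0.012 -0.024 -0.058] 0.9998925840191248 [0.    1.    0.003 0.   ]
```

```bash
python3 -m inch '[{"dx":0.0003,"dy":-0.0008,"dz":0.015,"twist":0,"jaw":-1},{"dx":0,"dy":0,"dz":0.02,"twist":0,"jaw":-1},{"dx":0,"dy":0,"dz":0.015,"twist":0,"jaw":-1},{"dx":0,"dy":0,"dz":0.008,"twist":0,"jaw":-1},{"dx":0,"dy":0,"dz":0,"twist":0,"jaw":-1}]'
python3 -m inch '[{"dx":0,"dy":0,"dz":0,"twist":0,"jaw":-1},{"dx":0,"dy":0,"dz":0,"twist":0,"jaw":-1}]'
python3 s.py
```

```text
time_s: 23.07
ee_pos: [556.7, -98.9, 27.4]
eef_rot: [0.0, 1.0, 0.002, -0.002]
ft_force: [-0.7, -0.5, 0.9]
width: 1.003
time_s: 23.23
ee_pos: [558.5, -98.0, 29.6]
eef_rot: [0.0, 1.0, 0.002, 0.001]
ft_force: [-0.3, 0.8, -0.8]
width: 0.999
23.2333 [558.475 -97.958  29.625] F [-0.27   0.79  -0.773] T [0.014 0.004 0.011] 0.9988295043606911 [0.    1.    0.002 0.001]
```

```bash
python3 -m inch '[{"dx":0,"dy":0,"dz":0.002,"twist":0,"jaw":-1},{"dx":0,"dy":0,"dz":0,"twist":0,"jaw":1},{"dx":0,"dy":0,"dz":0,"twist":0,"jaw":1},{"dx":0,"dy":0,"dz":0,"twist":0,"jaw":1},{"dx":0,"dy":0,"dz":0,"twist":0,"jaw":1}]' 22
python3 -m inch '[{"dx":0,"dy":0,"dz":0,"twist":0,"jaw":1},{"dx":0,"dy":0,"dz":0,"twist":0,"jaw":1},{"dx":0,"dy":0,"dz":0,"twist":0,"jaw":1},{"dx":0,"dy":0,"dz":0,"twist":0,"jaw":1}]' 22
python3 s.py
python3 -m inch '[{"dx":0,"dy":0,"dz":-0.004,"twist":0,"jaw":1},{"dx":0,"dy":0,"dz":-0.008,"twist":0,"jaw":1},{"dx":0,"dy":0,"dz":-0.012,"twist":0,"jaw":1},{"dx":0,"dy":0,"dz":-0.016,"twist":0,"jaw":1},{"dx":0,"dy":0,"dz":-0.016,"twist":0,"jaw":1}]'
python3 -m inch '[{"dx":0,"dy":0,"dz":-0.012,"twist":0,"jaw":1},{"dx":0,"dy":0,"dz":-0.008,"twist":0,"jaw":1},{"dx":0,"dy":0,"dz":-0.004,"twist":0,"jaw":1},{"dx":0,"dy":0,"dz":0,"twist":0,"jaw":1},{"dx":0,"dy":0,"dz":0,"twist":0,"jaw":1}]'
python3 log.py 10
python3 -m inch '[{"dx":0.012,"dy":0,"dz":0,"twist":0,"jaw":1},{"dx":0.022,"dy":0,"dz":0,"twist":0,"jaw":1},{"dx":0.022,"dy":0,"dz":0,"twist":0,"jaw":1},{"dx":0.014,"dy":0,"dz":0,"twist":0,"jaw":1}]' | head -2
python3 log.py 14
python3 -m inch '[{"dx":-0.012,"dy":0,"dz":0,"twist":0,"jaw":1},{"dx":-0.022,"dy":0,"dz":0,"twist":0,"jaw":1},{"dx":-0.022,"dy":0,"dz":0,"twist":0,"jaw":1},{"dx":-0.014,"dy":0,"dz":0,"twist":0,"jaw":1}]' |head -2
python3 log.py 14
python3 s.py
```

```text
time_s: 23.65
ee_pos: [558.3, -97.1, 27.4]
eef_rot: [0.0, 1.0, 0.003, 0.0]
ft_force: [-0.2, -0.4, 0.8]
width: 0.537
time_s: 23.98
ee_pos: [558.3, -97.1, 27.4]
eef_rot: [0.0, 1.0, 0.003, 0.0]
ft_force: [-0.0, 0.3, 5.6]
width: 0.535
23.9833 [558.275 -97.081  27.424] F [-0.022  0.258  5.557] T [-0.116  0.209  0.024] 0.5347154915596916 [0.    1.    0.003 0.   ]
time_s: 24.4
ee_pos: [557.3, -96.8, 83.8]
eef_rot: [-0.0, 1.0, 0.003, -0.001]
ft_force: [1.1, -0.2, -3.7]
width: 0.537
time_s: 24.82
ee_pos: [557.7, -96.8, 106.9]
eef_rot: [-0.0, 1.0, 0.003, -0.0]
ft_force: [-0.2, 0.5, -2.5]
width: 0.534
t 24.8167 mean [ 0.008  0.042 -2.957 -0.008  0.005 -0.004] sd [0.382 0.546 0.567 0.036 0.022 0.024]
 Fx [-0.201 -0.193 -0.124 -0.533 -0.166 -0.238  0.869  0.059  0.134  0.472]
 Ty [-0.026 -0.033  0.012  0.017 -0.003  0.025  0.029  0.034 -0.011  0.009]
time_s: 25.65
ee_pos: [630.7, -96.4, 107.2]
t 25.65 mean [ 0.19   0.127 -2.865  0.023  0.009 -0.003] sd [1.1   0.688 0.477 0.034 0.086 0.041]
 Fx [ 0.163  3.742  0.814 -0.614 -0.448 -1.064 -0.329 -0.373 -0.2   -0.103  0.579 -0.308  0.359  0.442]
 Ty [-0.023 -0.275 -0.022  0.079  0.063  0.072  0.043  0.08   0.035  0.027  0.018  0.008  0.028 -0.013]
time_s: 26.68
ee_pos: [555.0, -97.0, 106.8]
t 26.6833 mean [-0.337  0.24  -2.961  0.01   0.027  0.014] sd [1.123 0.501 0.493 0.029 0.114 0.03 ]
 Fx [-0.948 -3.738 -0.55   0.413  0.678  1.302  0.294 -0.769 -0.365  0.083 -0.301  0.218 -0.155 -0.877]
 Ty [ 0.032  0.412 -0.    -0.06  -0.05  -0.061 -0.031 -0.017  0.006  0.014  0.004  0.017  0.098  0.015]
27.3833 [558.146 -96.913 106.921] F [-0.147 -0.632 -3.29 ] T [-0.015 -0.026  0.044] 0.5383263303064624 [0.    1.    0.003 0.   ]
```

With the same strokes, the cases at y=-97 and y=-193 give near-identical traces, with a Ty tail of about ±0.06. The y=-290 case lacked that tail on the smaller stroke. I'll put this one back and retest the first with the same large strokes.

```bash
python3 -m inch '[{"dx":0,"dy":0,"dz":0.01,"twist":0,"jaw":1},{"dx":0,"dy":0,"dz":0.018,"twist":0,"jaw":1},{"dx":0,"dy":0,"dz":0.018,"twist":0,"jaw":1},{"dx":0,"dy":0,"dz":0.014,"twist":0,"jaw":1},{"dx":0,"dy":0,"dz":0.006,"twist":0,"jaw":1}]'
python3 -m inch '[{"dx":0,"dy":0,"dz":0.002,"twist":0,"jaw":1},{"dx":0,"dy":0,"dz":0,"twist":0,"jaw":1},{"dx":0,"dy":0,"dz":0,"twist":0,"jaw":1}]'; python3 s.py
```

```text
time_s: 27.8
ee_pos: [556.6, -96.7, 38.6]
eef_rot: [-0.0, 1.0, 0.003, -0.002]
ft_force: [0.1, 0.1, -2.7]
width: 0.534
time_s: 28.05
ee_pos: [558.4, -97.1, 39.3]
eef_rot: [0.0, 1.0, 0.003, 0.0]
ft_force: [0.3, 0.1, -2.5]
width: 0.54
28.05 [558.449 -97.051  39.338] F [ 0.326  0.143 -2.464] T [0.012 0.023 0.016] 0.5404822067891485 [0.    1.    0.003 0.   ]
```

```bash
python3 -m inch '[{"dx":0,"dy":0,"dz":0.004,"twist":0,"jaw":1},{"dx":0,"dy":0,"dz":0.003,"twist":0,"jaw":1},{"dx":0,"dy":0,"dz":0.0025,"twist":0,"jaw":1},{"dx":0,"dy":0,"dz":0.0015,"twist":0,"jaw":1},{"dx":0,"dy":0,"dz":0.0005,"twist":0,"jaw":1}]'
python3 -m inch '[{"dx":0,"dy":0,"dz":0.0005,"twist":0,"jaw":1},{"dx":0,"dy":0,"dz":0,"twist":0,"jaw":1},{"dx":0,"dy":0,"dz":0,"twist":0,"jaw":1}]'; python3 s.py
```

```text
time_s: 28.47
ee_pos: [557.8, -96.9, 27.4]
eef_rot: [-0.0, 1.0, 0.003, -0.0]
ft_force: [-0.8, 1.2, 2.3]
width: 0.532
time_s: 28.72
ee_pos: [557.8, -96.9, 27.4]
eef_rot: [-0.0, 1.0, 0.003, -0.0]
ft_force: [-0.9, 1.1, 4.1]
width: 0.535
28.7167 [557.835 -96.891  27.445] F [-0.87   1.133  4.12 ] T [0.027 0.364 0.047] 0.5351824250488798 [-0.     1.     0.003 -0.   ]
```

```bash
python3 -m inch '[{"dx":0,"dy":0,"dz":0,"twist":0,"jaw":-1},{"dx":0,"dy":0,"dz":0,"twist":0,"jaw":-1},{"dx":0,"dy":0,"dz":0,"twist":0,"jaw":-1},{"dx":0,"dy":0,"dz":0,"twist":0,"jaw":-1},{"dx":0,"dy":0,"dz":-0.01,"twist":0,"jaw":-1}]'
python3 -m inch '[{"dx":0,"dy":0,"dz":-0.025,"twist":0,"jaw":-1},{"dx":0,"dy":0,"dz":-0.025,"twist":0,"jaw":-1},{"dx":0,"dy":0.01,"dz":0,"twist":0,"jaw":-1},{"dx":0,"dy":0.03,"dz":0,"twist":0,"jaw":-1},{"dx":0,"dy":0.035,"dz":0,"twist":0,"jaw":-1}]'
python3 -m inch '[{"dx":0,"dy":0.035,"dz":0,"twist":0,"jaw":-1},{"dx":0,"dy":0.035,"dz":0,"twist":0,"jaw":-1},{"dx":0,"dy":0.03,"dz":0,"twist":0,"jaw":-1},{"dx":0,"dy":0.014,"dz":0,"twist":0,"jaw":-1},{"dx":0,"dy":0.003,"dz":0,"twist":0,"jaw":-1}]'
python3 -m inch '[{"dx":0,"dy":0,"dz":0,"twist":0,"jaw":-1},{"dx":0,"dy":0,"dz":0,"twist":0,"jaw":-1},{"dx":0,"dy":0,"dz":0,"twist":0,"jaw":-1}]'
python3 s.py
```

```text
time_s: 29.13
ee_pos: [556.9, -96.8, 35.9]
eef_rot: [-0.0, 1.0, 0.003, -0.002]
ft_force: [-0.0, 0.1, -0.3]
width: 1.004
time_s: 29.55
ee_pos: [559.4, -169.8, 87.9]
eef_rot: [-0.001, 1.0, 0.006, 0.001]
ft_force: [1.4, -0.6, -0.2]
width: 0.994
time_s: 29.97
ee_pos: [558.0, -294.0, 87.3]
eef_rot: [0.001, 1.0, -0.0, 0.0]
ft_force: [0.5, 0.4, 0.5]
width: 1.002
time_s: 30.22
ee_pos: [559.5, -285.6, 86.7]
eef_rot: [-0.001, 1.0, 0.005, -0.0]
ft_force: [0.1, -0.4, -1.5]
width: 1.0
30.2167 [ 559.49  -285.606   86.727] F [ 0.144 -0.359 -1.467] T [-0.026  0.004 -0.054] 1.0002126977952939 [-0.001  1.     0.005 -0.   ]
```

```bash
python3 -m inch '[{"dx":0,"dy":0,"dz":0.015,"twist":0,"jaw":-1},{"dx":0,"dy":0,"dz":0.02,"twist":0,"jaw":-1},{"dx":0,"dy":0,"dz":0.015,"twist":0,"jaw":-1},{"dx":0,"dy":0,"dz":0.007,"twist":0,"jaw":-1},{"dx":0,"dy":0,"dz":0,"twist":0,"jaw":-1}]'
python3 -m inch '[{"dx":0,"dy":0,"dz":0,"twist":0,"jaw":-1},{"dx":0,"dy":0,"dz":0,"twist":0,"jaw":-1}]'
python3 s.py
```

```text
time_s: 30.63
ee_pos: [558.3, -286.1, 28.3]
eef_rot: [-0.001, 1.0, 0.004, -0.002]
ft_force: [-0.4, 0.7, -0.8]
width: 1.002
time_s: 30.8
ee_pos: [559.9, -288.5, 30.8]
eef_rot: [0.0, 1.0, 0.003, 0.001]
ft_force: [-0.4, 0.3, 0.5]
width: 0.996
30.8 [ 559.893 -288.506   30.778] F [-0.426  0.341  0.526] T [ 0.014 -0.013 -0.027] 0.9957010483072124 [0.    1.    0.003 0.001]
```

```bash
python3 -m inch '[{"dx":-0.0013,"dy":0.0006,"dz":0.003,"twist":0,"jaw":-1},{"dx":0,"dy":0,"dz":0,"twist":0,"jaw":-1},{"dx":0,"dy":0,"dz":0,"twist":0,"jaw":1},{"dx":0,"dy":0,"dz":0,"twist":0,"jaw":1},{"dx":0,"dy":0,"dz":0,"twist":0,"jaw":1}]' 22
python3 -m inch '[{"dx":0,"dy":0,"dz":0,"twist":0,"jaw":1},{"dx":0,"dy":0,"dz":0,"twist":0,"jaw":1},{"dx":0,"dy":0,"dz":0,"twist":0,"jaw":1},{"dx":0,"dy":0,"dz":0,"twist":0,"jaw":1}]' 22
python3 s.py
python3 -m inch '[{"dx":0,"dy":0,"dz":-0.004,"twist":0,"jaw":1},{"dx":0,"dy":0,"dz":-0.008,"twist":0,"jaw":1},{"dx":0,"dy":0,"dz":-0.012,"twist":0,"jaw":1},{"dx":0,"dy":0,"dz":-0.016,"twist":0,"jaw":1},{"dx":0,"dy":0,"dz":-0.016,"twist":0,"jaw":1}]'
python3 -m inch '[{"dx":0,"dy":0,"dz":-0.012,"twist":0,"jaw":1},{"dx":0,"dy":0,"dz":-0.008,"twist":0,"jaw":1},{"dx":0,"dy":0,"dz":-0.004,"twist":0,"jaw":1},{"dx":0,"dy":0,"dz":0,"twist":0,"jaw":1},{"dx":0,"dy":0,"dz":0,"twist":0,"jaw":1}]'
python3 log.py 6
python3 -m inch '[{"dx":0.012,"dy":0,"dz":0,"twist":0,"jaw":1},{"dx":0.022,"dy":0,"dz":0,"twist":0,"jaw":1},{"dx":0.022,"dy":0,"dz":0,"twist":0,"jaw":1},{"dx":0.014,"dy":0,"dz":0,"twist":0,"jaw":1}]' | head -2
python3 log.py 14
python3 -m inch '[{"dx":-0.012,"dy":0,"dz":0,"twist":0,"jaw":1},{"dx":-0.022,"dy":0,"dz":0,"twist":0,"jaw":1},{"dx":-0.022,"dy":0,"dz":0,"twist":0,"jaw":1},{"dx":-0.014,"dy":0,"dz":0,"twist":0,"jaw":1}]' |head -2
python3 log.py 14
python3 s.py
```

```text
time_s: 31.22
ee_pos: [557.9, -289.7, 27.2]
eef_rot: [0.0, 1.0, 0.003, 0.0]
ft_force: [0.4, 0.6, 0.2]
width: 0.605
time_s: 31.55
ee_pos: [557.9, -289.6, 27.3]
eef_rot: [0.0, 1.0, 0.003, 0.0]
ft_force: [-0.6, -0.1, 2.8]
width: 0.533
31.55 [ 557.918 -289.642   27.283] F [-0.6   -0.086  2.759] T [0.064 0.132 0.06 ] 0.5332649943940877 [0.    1.    0.003 0.   ]
time_s: 31.97
ee_pos: [557.3, -289.3, 83.8]
eef_rot: [-0.0, 1.0, 0.003, -0.0]
ft_force: [-0.3, 0.7, -3.3]
width: 0.535
time_s: 32.38
ee_pos: [557.5, -289.3, 106.8]
eef_rot: [-0.0, 1.0, 0.003, -0.0]
ft_force: [-1.1, 0.0, -3.8]
width: 0.538
t 32.3833 mean [-0.147  0.057 -3.162  0.007 -0.004 -0.007] sd [0.619 0.566 0.454 0.013 0.023 0.031]
 Fx [-1.143 -0.455  0.816 -0.437  0.135  0.201]
 Ty [-0.016  0.005 -0.051  0.011  0.015  0.011]
time_s: 33.02
ee_pos: [631.7, -288.6, 107.1]
t 33.0167 mean [ 0.363  0.19  -2.963 -0.018 -0.026  0.012] sd [0.956 0.492 0.628 0.039 0.085 0.032]
 Fx [ 0.395  3.277  0.676 -0.861  0.396  0.277 -0.751 -0.137  0.278  0.121  0.256  0.917  0.71  -0.467]
 Ty [-0.074 -0.298 -0.046  0.02   0.066 -0.     0.052  0.04  -0.028 -0.028  0.017 -0.001 -0.058 -0.028]
time_s: 34.05
ee_pos: [555.0, -289.7, 106.8]
t 34.05 mean [-0.335  0.304 -3.257  0.007  0.039  0.   ] sd [0.992 0.458 0.663 0.021 0.091 0.033]
 Fx [-0.655 -3.544 -0.676  0.588  0.423  0.408 -0.564 -0.254 -0.579  0.383 -0.03   0.379 -0.408 -0.162]
 Ty [ 0.092  0.35   0.037 -0.016 -0.01  -0.02   0.042  0.032  0.02   0.023 -0.006 -0.004  0.01  -0.008]
34.75 [ 558.009 -289.455  106.919] F [ 0.239 -0.69  -2.957] T [0.017 0.008 0.01 ] 0.5335977838804284 [-0.     1.     0.003  0.   ]
```

The differences here are close to the noise. A steady 3 Hz shake, sampled every row, should show it better: a loose ball cuts the inertial force and torque.

```bash
cat > r.py <<'E'
from station import ctrl
import sys
s=ctrl.sense();open(sys.argv[1],"a").write(" ".join("%.5f"%v for v in [s['time_s'],s['ee_pos'][0],*s['ft_force'],*s['wrist_torque']])+"\n")
E
rm -f A.txt
python3 -m inch '[{"dx":0.015,"dy":0,"dz":0,"twist":0,"jaw":1}]'>/dev/null; python3 r.py A.txt
python3 -m inch '[{"dx":0.015,"dy":0,"dz":0,"twist":0,"jaw":1}]'>/dev/null; python3 r.py A.txt
python3 -m inch '[{"dx":-0.015,"dy":0,"dz":0,"twist":0,"jaw":1}]'>/dev/null; python3 r.py A.txt
python3 -m inch '[{"dx":-0.015,"dy":0,"dz":0,"twist":0,"jaw":1}]'>/dev/null; python3 r.py A.txt
python3 -m inch '[{"dx":0.015,"dy":0,"dz":0,"twist":0,"jaw":1}]'>/dev/null; python3 r.py A.txt
python3 -m inch '[{"dx":0.015,"dy":0,"dz":0,"twist":0,"jaw":1}]'>/dev/null; python3 r.py A.txt
python3 -m inch '[{"dx":-0.015,"dy":0,"dz":0,"twist":0,"jaw":1}]'>/dev/null; python3 r.py A.txt
python3 -m inch '[{"dx":-0.015,"dy":0,"dz":0,"twist":0,"jaw":1}]'>/dev/null; python3 r.py A.txt
python3 -m inch '[{"dx":0.015,"dy":0,"dz":0,"twist":0,"jaw":1}]'>/dev/null; python3 r.py A.txt
python3 -m inch '[{"dx":0.015,"dy":0,"dz":0,"twist":0,"jaw":1}]'>/dev/null; python3 r.py A.txt
python3 -m inch '[{"dx":-0.015,"dy":0,"dz":0,"twist":0,"jaw":1}]'>/dev/null; python3 r.py A.txt
python3 -m inch '[{"dx":-0.015,"dy":0,"dz":0,"twist":0,"jaw":1}]'>/dev/null; python3 r.py A.txt
cut -d' ' -f1,2,3,7 A.txt
python3 log.py 12
```

```text
34.83330 568.83369 -1.24128 0.09280
34.91670 586.83710 0.68828 -0.02574
35.00000 581.10581 2.19623 -0.21011
35.08330 560.36285 -1.36328 0.08995
35.16670 564.44733 -1.30732 0.13288
35.25000 585.15927 0.76310 -0.09953
35.33330 580.71410 2.59467 -0.16091
35.41670 560.29946 -1.54821 0.04230
35.50000 564.38729 -1.38098 0.17220
35.58330 585.12721 0.79101 -0.04365
35.66670 580.70865 1.96678 -0.17203
35.75000 560.25893 -0.53531 0.10040
t 35.75 mean [-0.481 -0.125 -2.986  0.001  0.078  0.008] sd [1.307 0.444 0.584 0.025 0.129 0.035]
 Fx [-0.535 -4.525  0.18   0.775 -0.144  0.43  -0.532  0.229 -0.251 -0.266 -0.027 -1.101]
 Ty [ 0.1    0.491  0.059  0.017  0.016  0.002  0.09   0.052 -0.03   0.049  0.058  0.034]
```

```bash
python3 s.py; python3 -m inch '[{"dx":0,"dy":0,"dz":0.01,"twist":0,"jaw":1},{"dx":0,"dy":0,"dz":0.018,"twist":0,"jaw":1},{"dx":0,"dy":0,"dz":0.018,"twist":0,"jaw":1},{"dx":0,"dy":0,"dz":0.014,"twist":0,"jaw":1},{"dx":0,"dy":0,"dz":0.006,"twist":0,"jaw":1}]'
python3 -m inch '[{"dx":0,"dy":0,"dz":0.002,"twist":0,"jaw":1},{"dx":0,"dy":0,"dz":0,"twist":0,"jaw":1},{"dx":0,"dy":0,"dz":0,"twist":0,"jaw":1}]'; python3 s.py
```

```text
36.35 [ 558.176 -289.461  106.96 ] F [ 0.109  0.328 -2.638] T [0.009 0.122 0.005] 0.5329568913013516 [0.    1.    0.003 0.   ]
time_s: 36.77
ee_pos: [556.3, -288.7, 38.3]
eef_rot: [-0.001, 1.0, 0.003, -0.002]
ft_force: [0.1, 1.4, -4.1]
width: 0.536
time_s: 37.02
ee_pos: [558.3, -289.9, 39.4]
eef_rot: [0.0, 1.0, 0.003, 0.001]
ft_force: [0.5, -0.2, -2.6]
width: 0.534
37.0167 [ 558.34  -289.881   39.441] F [ 0.455 -0.248 -2.618] T [ 0.045  0.043 -0.005] 0.5342291010874974 [0.    1.    0.003 0.001]
```

```bash
python3 log.py 16
```

```text
t 37.0167 mean [-0.019  0.24  -3.328  0.003  0.036 -0.01 ] sd [0.483 0.532 0.42  0.041 0.024 0.024]
 Fx [ 0.455  0.565 -0.159 -0.231  0.56   0.336  0.086  0.016 -0.443 -0.901 -0.793 -0.197  0.127 -0.153  0.882 -0.457]
 Ty [ 0.043 -0.01   0.02   0.054  0.082  0.037  0.036  0.055  0.026  0.039  0.038  0.007  0.051  0.007  0.075  0.008]
```

The static Ty is now +0.036 ± 0.006, and it was about -0.005 in the same grasp before the shake. That suggests the contents have shifted along x. I'll confirm with a mirrored shake, which should push it the other way.

```bash
python3 -m inch '[{"dx":0,"dy":0,"dz":-0.01,"twist":0,"jaw":1},{"dx":0,"dy":0,"dz":-0.015,"twist":0,"jaw":1},{"dx":0,"dy":0,"dz":-0.01,"twist":0,"jaw":1},{"dx":0,"dy":0,"dz":-0.005,"twist":0,"jaw":1},{"dx":0,"dy":0,"dz":0,"twist":0,"jaw":1}]' | head -2
python3 -m inch '[{"dx":-0.015,"dy":0,"dz":0,"twist":0,"jaw":1},{"dx":-0.015,"dy":0,"dz":0,"twist":0,"jaw":1},{"dx":0.015,"dy":0,"dz":0,"twist":0,"jaw":1},{"dx":0.015,"dy":0,"dz":0,"twist":0,"jaw":1}]' | head -2
python3 -m inch '[{"dx":-0.015,"dy":0,"dz":0,"twist":0,"jaw":1},{"dx":-0.015,"dy":0,"dz":0,"twist":0,"jaw":1},{"dx":0.015,"dy":0,"dz":0,"twist":0,"jaw":1},{"dx":0.015,"dy":0,"dz":0,"twist":0,"jaw":1}]' | head -2
python3 -m inch '[{"dx":-0.015,"dy":0,"dz":0,"twist":0,"jaw":1},{"dx":-0.015,"dy":0,"dz":0,"twist":0,"jaw":1},{"dx":0.015,"dy":0,"dz":0,"twist":0,"jaw":1},{"dx":0.015,"dy":0,"dz":0,"twist":0,"jaw":1}]' | head -2
python3 log.py 24; python3 s.py
```

```text
time_s: 38.23
ee_pos: [558.9, -290.2, 80.9]
time_s: 38.57
ee_pos: [554.6, -289.9, 78.3]
time_s: 38.9
ee_pos: [554.6, -289.9, 78.2]
time_s: 39.23
ee_pos: [554.7, -289.8, 78.2]
t 39.2333 mean [ 0.085 -0.013 -2.984  0.001  0.026  0.001] sd [1.146 0.564 0.434 0.023 0.094 0.03 ]
 Fx [ 1.654  4.966  0.01  -0.807 -0.149  0.329 -0.529 -0.24   0.078  0.188 -0.231 -0.292 -0.024 -0.089 -0.075  0.435  0.19  -1.155 -0.206 -0.627 -0.692 -0.709
 -0.112  0.127]
 Ty [ 0.009 -0.378 -0.095  0.073  0.095  0.073  0.03   0.057  0.119  0.027  0.041  0.057  0.024  0.006  0.003  0.066  0.057  0.04  -0.006  0.055  0.107  0.047
  0.033  0.084]
40.4333 [ 557.791 -289.543   78.989] F [-0.099  0.455 -2.805] T [-0.074  0.057 -0.006] 0.5339536267477695 [ 0.     1.     0.003 -0.   ]
```

```bash
python3 -m inch '[{"dx":0.012,"dy":0,"dz":0,"twist":0,"jaw":1},{"dx":0.022,"dy":0,"dz":0,"twist":0,"jaw":1},{"dx":0.022,"dy":0,"dz":0,"twist":0,"jaw":1},{"dx":0.014,"dy":0,"dz":0,"twist":0,"jaw":1}]' | head -2
python3 log.py 20
python3 - <<'E'
from h import *
from station import ctrl
c=ctrl.capture("scene"); cv2.imwrite("pics/s2.png",cv2.resize(c["image"][180:380,180:400],None,fx=3,fy=3))
E
```

```text
time_s: 40.77
ee_pos: [631.9, -288.6, 79.4]
t 40.7667 mean [-0.051  0.121 -2.942 -0.004 -0.006  0.006] sd [1.043 0.486 0.62  0.033 0.095 0.025]
 Fx [ 0.104  3.874  0.139 -0.542 -1.424 -0.092  0.366 -0.957 -0.769 -0.698 -0.754  0.333 -0.795 -0.349  0.569  0.215 -0.476  0.083  0.449 -0.301]
 Ty [-0.119 -0.39   0.028  0.058  0.022  0.028  0.022  0.005  0.024  0.017  0.022  0.014  0.024  0.019  0.007 -0.013  0.044  0.064 -0.004  0.012]
```

View pics/s2.png

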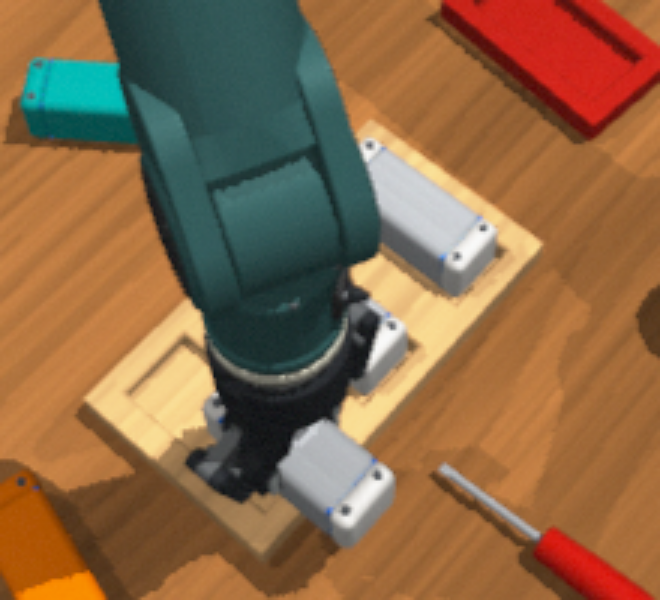

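The held case at crop (340,480) is level. The evidence so far points to this case but isn't conclusive, so I'll put it down and run the same oscillation on the middle one for comparison.

```bash
python3 -m inch '[{"dx":-0.01,"dy":0,"dz":0,"twist":0,"jaw":1},{"dx":-0.02,"dy":0,"dz":0,"twist":0,"jaw":1},{"dx":-0.02,"dy":0,"dz":0,"twist":0,"jaw":1},{"dx":-0.014,"dy":0,"dz":0,"twist":0,"jaw":1},{"dx":-0.006,"dy":0,"dz":0.005,"twist":0,"jaw":1}]'
python3 -m inch '[{"dx":0,"dy":0,"dz":0.015,"twist":0,"jaw":1},{"dx":0,"dy":0,"dz":0.015,"twist":0,"jaw":1},{"dx":0,"dy":0,"dz":0.005,"twist":0,"jaw":1},{"dx":0,"dy":0,"dz":0,"twist":0,"jaw":1},{"dx":0,"dy":0,"dz":0,"twist":0,"jaw":1}]';python3 s.py
```

```text
time_s: 42.23
ee_pos: [554.2, -290.3, 74.5]
eef_rot: [0.0, 1.0, 0.002, -0.001]
ft_force: [-0.9, -0.4, -3.8]
width: 0.531
time_s: 42.65
ee_pos: [558.0, -289.5, 38.8]
eef_rot: [-0.0, 1.0, 0.003, -0.0]
ft_force: [0.1, -0.4, -3.2]
width: 0.535
42.65 [ 558.02  -289.467   38.826] F [ 0.05  -0.385 -3.172] T [ 0.01   0.035 -0.01 ] 0.5347514393285683 [-0.     1.     0.003 -0.   ]
```

```bash
python3 -m inch '[{"dx":0,"dy":0,"dz":0.004,"twist":0,"jaw":1},{"dx":0,"dy":0,"dz":0.003,"twist":0,"jaw":1},{"dx":0,"dy":0,"dz":0.0025,"twist":0,"jaw":1},{"dx":0,"dy":0,"dz":0.0015,"twist":0,"jaw":1},{"dx":0,"dy":0,"dz":0.0005,"twist":0,"jaw":1}]'
python3 -m inch '[{"dx":0,"dy":0,"dz":0.0003,"twist":0,"jaw":1},{"dx":0,"dy":0,"dz":0,"twist":0,"jaw":1}]'; python3 s.py
```

```text
time_s: 43.07
ee_pos: [557.7, -289.4, 27.3]
eef_rot: [-0.0, 1.0, 0.003, -0.0]
ft_force: [-0.6, 0.6, -1.6]
width: 0.535
time_s: 43.23
ee_pos: [557.8, -289.5, 27.4]
eef_rot: [0.0, 1.0, 0.003, 0.0]
ft_force: [0.0, 1.0, -2.9]
width: 0.534
43.2333 [ 557.813 -289.541   27.356] F [ 0.006  0.965 -2.95 ] T [-0.018  0.073 -0.015] 0.5337294448978531 [0.    1.    0.003 0.   ]
```

```bash
python3 -m inch '[{"dx":0,"dy":0,"dz":0.0006,"twist":0,"jaw":1},{"dx":0,"dy":0,"dz":0,"twist":0,"jaw":-1},{"dx":0,"dy":0,"dz":0,"twist":0,"jaw":-1},{"dx":0,"dy":0,"dz":0,"twist":0,"jaw":-1},{"dx":0,"dy":0,"dz":0,"twist":0,"jaw":-1}]'
python3 -m inch '[{"dx":0,"dy":0,"dz":-0.01,"twist":0,"jaw":-1},{"dx":0,"dy":0,"dz":-0.025,"twist":0,"jaw":-1},{"dx":0,"dy":0,"dz":-0.025,"twist":0,"jaw":-1},{"dx":0,"dy":-0.01,"dz":0,"twist":0,"jaw":-1},{"dx":0,"dy":-0.03,"dz":0,"twist":0,"jaw":-1}]'
python3 -m inch '[{"dx":0,"dy":-0.03,"dz":0,"twist":0,"jaw":-1},{"dx":0,"dy":-0.02,"dz":0,"twist":0,"jaw":-1},{"dx":0,"dy":-0.006,"dz":0,"twist":0,"jaw":-1},{"dx":0,"dy":0,"dz":0,"twist":0,"jaw":-1}]'
python3 s.py
```

```text
time_s: 43.65
ee_pos: [558.2, -289.8, 26.8]
eef_rot: [0.0, 1.0, 0.003, 0.0]
ft_force: [0.4, 0.3, -0.3]
width: 1.001
time_s: 44.07
ee_pos: [558.9, -256.1, 89.5]
eef_rot: [0.003, 1.0, -0.001, 0.003]
ft_force: [0.8, -0.6, -0.1]
width: 1.0
time_s: 44.4
ee_pos: [557.5, -190.7, 86.8]
eef_rot: [-0.001, 1.0, 0.005, -0.0]
ft_force: [0.4, -0.2, 0.4]
width: 0.999
44.4 [ 557.533 -190.657   86.812] F [ 0.395 -0.189  0.381] T [ 0.017 -0.044  0.014] 0.9990263734163377 [-0.001  1.     0.005 -0.   ]
```

```bash
python3 -m inch '[{"dx":0,"dy":0,"dz":0.015,"twist":0,"jaw":-1},{"dx":0,"dy":0,"dz":0.02,"twist":0,"jaw":-1},{"dx":0,"dy":0,"dz":0.015,"twist":0,"jaw":-1},{"dx":0,"dy":0,"dz":0.008,"twist":0,"jaw":-1},{"dx":0,"dy":0,"dz":0,"twist":0,"jaw":-1}]'
python3 -m inch '[{"dx":0,"dy":0,"dz":0,"twist":0,"jaw":-1},{"dx":0,"dy":0,"dz":0,"twist":0,"jaw":-1}]'
python3 s.py
```

```text
time_s: 44.82
ee_pos: [555.9, -195.1, 27.0]
eef_rot: [0.0, 1.0, 0.002, -0.001]
ft_force: [0.1, -0.1, 0.4]
width: 1.004
time_s: 44.98
ee_pos: [557.8, -194.6, 29.3]
eef_rot: [0.0, 1.0, 0.002, 0.001]
ft_force: [0.3, 0.6, -0.1]
width: 1.002
44.9833 [ 557.787 -194.605   29.295] F [ 0.324  0.59  -0.103] T [-0.039 -0.016  0.009] 1.0015710032646867 [0.    1.    0.002 0.001]
```

```bash
rm -f B.txt; python3 -m inch '[{"dx":0.0005,"dy":-0.001,"dz":0.0015,"twist":0,"jaw":-1},{"dx":0,"dy":0,"dz":0,"twist":0,"jaw":1},{"dx":0,"dy":0,"dz":0,"twist":0,"jaw":1},{"dx":0,"dy":0,"dz":0,"twist":0,"jaw":1},{"dx":0,"dy":0,"dz":0,"twist":0,"jaw":1}]' 22
python3 -m inch '[{"dx":0,"dy":0,"dz":0,"twist":0,"jaw":1},{"dx":0,"dy":0,"dz":0,"twist":0,"jaw":1}]' 22
python3 s.py
python3 -m inch '[{"dx":0,"dy":0,"dz":-0.004,"twist":0,"jaw":1},{"dx":0,"dy":0,"dz":-0.01,"twist":0,"jaw":1},{"dx":0,"dy":0,"dz":-0.016,"twist":0,"jaw":1},{"dx":0,"dy":0,"dz":-0.02,"twist":0,"jaw":1},{"dx":0,"dy":0,"dz":-0.016,"twist":0,"jaw":1}]'
python3 -m inch '[{"dx":0,"dy":0,"dz":-0.01,"twist":0,"jaw":1},{"dx":0,"dy":0,"dz":-0.004,"twist":0,"jaw":1},{"dx":0,"dy":0,"dz":0,"twist":0,"jaw":1},{"dx":0,"dy":0,"dz":0,"twist":0,"jaw":1}]'
python3 log.py 10
python3 -m inch '[{"dx":0.015,"dy":0,"dz":0,"twist":0,"jaw":1}]'>/dev/null; python3 r.py B.txt
python3 -m inch '[{"dx":0.015,"dy":0,"dz":0,"twist":0,"jaw":1}]'>/dev/null; python3 r.py B.txt
python3 -m inch '[{"dx":-0.015,"dy":0,"dz":0,"twist":0,"jaw":1}]'>/dev/null; python3 r.py B.txt
python3 -m inch '[{"dx":-0.015,"dy":0,"dz":0,"twist":0,"jaw":1}]'>/dev/null; python3 r.py B.txt
python3 -m inch '[{"dx":0.015,"dy":0,"dz":0,"twist":0,"jaw":1}]'>/dev/null; python3 r.py B.txt
python3 -m inch '[{"dx":0.015,"dy":0,"dz":0,"twist":0,"jaw":1}]'>/dev/null; python3 r.py B.txt
python3 -m inch '[{"dx":-0.015,"dy":0,"dz":0,"twist":0,"jaw":1}]'>/dev/null; python3 r.py B.txt
python3 -m inch '[{"dx":-0.015,"dy":0,"dz":0,"twist":0,"jaw":1}]'>/dev/null; python3 r.py B.txt
python3 -m inch '[{"dx":0.015,"dy":0,"dz":0,"twist":0,"jaw":1}]'>/dev/null; python3 r.py B.txt
python3 -m inch '[{"dx":0.015,"dy":0,"dz":0,"twist":0,"jaw":1}]'>/dev/null; python3 r.py B.txt
python3 -m inch '[{"dx":-0.015,"dy":0,"dz":0,"twist":0,"jaw":1}]'>/dev/null; python3 r.py B.txt
python3 -m inch '[{"dx":-0.015,"dy":0,"dz":0,"twist":0,"jaw":1}]'>/dev/null; python3 r.py B.txt
cut -d' ' -f1,2,3,7 B.txt
python3 log.py 16
```

```text
time_s: 45.4
ee_pos: [558.0, -192.7, 27.5]
eef_rot: [0.0, 1.0, 0.003, 0.0]
ft_force: [0.6, -0.0, 0.8]
width: 0.535
time_s: 45.57
ee_pos: [558.0, -192.6, 27.5]
eef_rot: [0.0, 1.0, 0.003, 0.0]
ft_force: [-0.3, -0.1, 3.9]
width: 0.53
45.5667 [ 558.026 -192.618   27.504] F [-0.269 -0.124  3.891] T [0.01  0.07  0.054] 0.5299034472874286 [0.    1.    0.003 0.   ]
time_s: 45.98
ee_pos: [557.2, -192.4, 94.1]
eef_rot: [-0.0, 1.0, 0.003, -0.0]
ft_force: [0.5, -0.2, -4.0]
width: 0.538
time_s: 46.32
ee_pos: [557.2, -192.3, 106.7]
eef_rot: [-0.0, 1.0, 0.003, -0.0]
ft_force: [-0.3, -0.4, -2.9]
width: 0.536
t 46.3167 mean [ 0.092 -0.087 -3.15   0.024  0.012  0.02 ] sd [0.388 0.694 0.446 0.033 0.044 0.034]
 Fx [-0.285  0.341 -0.428  0.658  0.126  0.409  0.093  0.551 -0.014 -0.532]
 Ty [ 0.061 -0.02  -0.027  0.028 -0.055 -0.047  0.047  0.014  0.075  0.049]
46.90000 568.46593 -0.55866 0.07037
46.98330 586.69085 0.83130 -0.07721
47.06670 581.36828 1.54167 -0.16003
47.15000 560.28268 -0.24792 0.09562
47.23330 563.79290 -2.81993 0.18287
47.31670 585.00557 1.10190 -0.08994
47.40000 581.00873 0.89330 -0.19249
47.48330 560.18861 -0.87347 0.07830
47.56670 563.83855 -2.43982 0.23197
47.65000 585.01810 1.31325 -0.14073
47.73330 580.98214 2.73601 -0.17908
47.81670 560.20042 -0.65733 0.12771
t 47.8167 mean [-0.522  0.167 -3.411  0.002  0.033 -0.013] sd [1.483 0.341 0.52  0.029 0.125 0.036]
 Fx [-0.657 -5.699  0.159  0.033  0.325 -0.081  0.919  1.313 -0.782 -1.111 -0.581  0.195 -0.908 -0.43  -0.784 -0.261]
 Ty [ 0.128  0.48   0.078 -0.05  -0.    -0.042 -0.01  -0.028  0.032 -0.055  0.042 -0.023 -0.063  0.01   0.018  0.006]
```

The middle case has clearly larger inertial torque, and its static Ty goes back to about 0 (-0.009). The y=-290 case had about 20% less torque and a non-zero static Ty. I'll return the middle case and recheck the y=-290 one as I pick it up.

```bash
python3 -m inch '[{"dx":0,"dy":0,"dz":0.01,"twist":0,"jaw":1},{"dx":0,"dy":0,"dz":0.018,"twist":0,"jaw":1},{"dx":0,"dy":0,"dz":0.018,"twist":0,"jaw":1},{"dx":0,"dy":0,"dz":0.014,"twist":0,"jaw":1},{"dx":0,"dy":0,"dz":0.006,"twist":0,"jaw":1}]'
python3 -m inch '[{"dx":0,"dy":0,"dz":0.002,"twist":0,"jaw":1},{"dx":0,"dy":0,"dz":0,"twist":0,"jaw":1}]'; python3 s.py
```

```text
time_s: 49.03
ee_pos: [556.3, -192.0, 38.6]
eef_rot: [-0.001, 1.0, 0.003, -0.002]
ft_force: [-0.2, 0.5, -2.9]
width: 0.531
time_s: 49.2
ee_pos: [557.5, -192.5, 38.5]
eef_rot: [-0.0, 1.0, 0.003, -0.0]
ft_force: [-0.3, 0.1, -2.9]
width: 0.534
49.2 [ 557.485 -192.549   38.48 ] F [-0.258  0.054 -2.871] T [ 0.029 -0.055  0.036] 0.5338106499388465 [-0.     1.     0.003 -0.   ]
```

```bash
python3 -m inch '[{"dx":0,"dy":0,"dz":0.004,"twist":0,"jaw":1},{"dx":0,"dy":0,"dz":0.003,"twist":0,"jaw":1},{"dx":0,"dy":0,"dz":0.0025,"twist":0,"jaw":1},{"dx":0,"dy":0,"dz":0.0015,"twist":0,"jaw":1},{"dx":0,"dy":0,"dz":0.0005,"twist":0,"jaw":1}]'
python3 -m inch '[{"dx":0,"dy":0,"dz":0.0003,"twist":0,"jaw":1}]'; python3 s.py
```

```text
time_s: 49.62
ee_pos: [557.7, -192.5, 27.6]
eef_rot: [0.0, 1.0, 0.003, 0.0]
ft_force: [-0.3, 0.5, -3.4]
width: 0.529
time_s: 49.7
ee_pos: [557.7, -192.5, 27.5]
eef_rot: [-0.0, 1.0, 0.003, 0.0]
ft_force: [-1.1, 0.3, 1.3]
width: 0.532
49.7 [ 557.737 -192.511   27.546] F [-1.137  0.336  1.317] T [0.107 0.119 0.033] 0.531813322110167 [-0.     1.     0.003  0.   ]
```

```bash
python3 -m inch '[{"dx":0,"dy":0,"dz":0,"twist":0,"jaw":-1},{"dx":0,"dy":0,"dz":0,"twist":0,"jaw":-1},{"dx":0,"dy":0,"dz":0,"twist":0,"jaw":-1},{"dx":0,"dy":0,"dz":0,"twist":0,"jaw":-1},{"dx":0,"dy":0,"dz":-0.01,"twist":0,"jaw":-1}]'
python3 -m inch '[{"dx":0,"dy":0,"dz":-0.025,"twist":0,"jaw":-1},{"dx":0,"dy":0,"dz":-0.025,"twist":0,"jaw":-1},{"dx":0,"dy":0.01,"dz":0,"twist":0,"jaw":-1},{"dx":0,"dy":0.03,"dz":0,"twist":0,"jaw":-1},{"dx":0,"dy":0.03,"dz":0,"twist":0,"jaw":-1}]'
python3 -m inch '[{"dx":0,"dy":0.02,"dz":0,"twist":0,"jaw":-1},{"dx":0,"dy":0.007,"dz":0,"twist":0,"jaw":-1},{"dx":0,"dy":0,"dz":0,"twist":0,"jaw":-1},{"dx":0,"dy":0,"dz":0,"twist":0,"jaw":-1}]'
python3 s.py
```

```text
time_s: 50.12
ee_pos: [556.7, -192.1, 36.4]
eef_rot: [-0.0, 1.0, 0.003, -0.001]
ft_force: [0.9, 0.1, -0.1]
width: 0.999
time_s: 50.53
ee_pos: [559.2, -261.6, 88.6]
eef_rot: [-0.0, 1.0, 0.005, 0.001]
ft_force: [0.3, 0.1, 0.0]
width: 1.002
time_s: 50.87
ee_pos: [558.1, -288.6, 87.2]
eef_rot: [-0.001, 1.0, 0.003, -0.0]
ft_force: [-0.3, 0.4, 0.1]
width: 1.001
50.8667 [ 558.078 -288.553   87.219] F [-0.294  0.429  0.071] T [ 0.017 -0.037 -0.02 ] 1.0007739782657274 [-0.001  1.     0.003 -0.   ]
```

```bash
python3 -m inch '[{"dx":0,"dy":0,"dz":0.015,"twist":0,"jaw":-1},{"dx":0,"dy":0,"dz":0.02,"twist":0,"jaw":-1},{"dx":0,"dy":0,"dz":0.015,"twist":0,"jaw":-1},{"dx":0,"dy":0,"dz":0.008,"twist":0,"jaw":-1},{"dx":0,"dy":0,"dz":0,"twist":0,"jaw":-1}]'
python3 -m inch '[{"dx":0,"dy":0,"dz":0,"twist":0,"jaw":-1},{"dx":0,"dy":0,"dz":0,"twist":0,"jaw":-1}]'
python3 s.py
```

```text
time_s: 51.28
ee_pos: [557.3, -286.3, 27.3]
eef_rot: [-0.002, 1.0, 0.004, -0.002]
ft_force: [0.6, 1.1, 0.7]
width: 0.999
time_s: 51.45
ee_pos: [559.0, -289.0, 30.0]
eef_rot: [0.0, 1.0, 0.003, 0.001]
ft_force: [-0.2, 0.2, 0.2]
width: 0.996
51.45 [ 559.041 -288.957   30.023] F [-0.21   0.198  0.242] T [ 0.024 -0.019  0.005] 0.9956115352759887 [0.    1.    0.003 0.001]
```

```bash
python3 -m inch '[{"dx":-0.0005,"dy":0,"dz":0.0022,"twist":0,"jaw":-1},{"dx":0,"dy":0,"dz":0,"twist":0,"jaw":1},{"dx":0,"dy":0,"dz":0,"twist":0,"jaw":1},{"dx":0,"dy":0,"dz":0,"twist":0,"jaw":1},{"dx":0,"dy":0,"dz":0,"twist":0,"jaw":1}]' 22
python3 -m inch '[{"dx":0,"dy":0,"dz":0,"twist":0,"jaw":1},{"dx":0,"dy":0,"dz":0,"twist":0,"jaw":1}]' 22
python3 s.py
python3 -m inch '[{"dx":0,"dy":0,"dz":-0.004,"twist":0,"jaw":1},{"dx":0,"dy":0,"dz":-0.01,"twist":0,"jaw":1},{"dx":0,"dy":0,"dz":-0.016,"twist":0,"jaw":1},{"dx":0,"dy":0,"dz":-0.02,"twist":0,"jaw":1},{"dx":0,"dy":0,"dz":-0.016,"twist":0,"jaw":1}]'
python3 -m inch '[{"dx":0,"dy":0,"dz":-0.01,"twist":0,"jaw":1},{"dx":0,"dy":0,"dz":-0.004,"twist":0,"jaw":1},{"dx":0,"dy":0,"dz":0,"twist":0,"jaw":1},{"dx":0,"dy":0,"dz":0,"twist":0,"jaw":1}]'
python3 log.py 14
```

```text
time_s: 51.87
ee_pos: [557.9, -289.6, 27.5]
eef_rot: [0.0, 1.0, 0.003, 0.0]
ft_force: [-0.8, -1.1, 0.5]
width: 0.536
time_s: 52.03
ee_pos: [558.0, -289.6, 27.5]
eef_rot: [0.0, 1.0, 0.003, 0.0]
ft_force: [-0.9, 0.3, 3.6]
width: 0.532
52.0333 [ 558.006 -289.635   27.545] F [-0.893  0.326  3.565] T [0.072 0.086 0.008] 0.532246808131752 [0.    1.    0.003 0.   ]
time_s: 52.45
ee_pos: [557.3, -289.4, 94.1]
eef_rot: [-0.0, 1.0, 0.003, -0.0]
ft_force: [0.2, 0.4, -3.1]
width: 0.534
time_s: 52.78
ee_pos: [557.3, -289.2, 106.7]
eef_rot: [-0.0, 1.0, 0.003, -0.0]
ft_force: [0.3, 0.0, -3.4]
width: 0.535
t 52.7833 mean [ 0.066  0.122 -3.158 -0.013  0.026 -0.003] sd [0.427 0.615 0.286 0.029 0.02  0.025]
 Fx [ 0.276 -0.1    0.108 -0.039  0.205 -0.557 -0.126 -0.574  0.185 -0.351  0.83   0.225 -0.114  0.953]
 Ty [ 0.049  0.028  0.022  0.029 -0.002  0.052  0.013  0.068  0.022  0.003  0.035  0.03  -0.001  0.017]
```

With the same grasp the static Ty is +0.026 ± 0.005, against about -0.005 on the first lift. Its contents shift, while the other two cases stayed near 0 and matched each other. So the y=-290 case is the rattler, and I'm taking it to the red holder.

```bash
python3 -m inch '[{"dx":-0.001,"dy":-0.012,"dz":0,"twist":0,"jaw":1},{"dx":-0.002,"dy":-0.025,"dz":0,"twist":0,"jaw":1},{"dx":-0.002,"dy":-0.035,"dz":0,"twist":0,"jaw":1},{"dx":-0.002,"dy":-0.035,"dz":0,"twist":0,"jaw":1},{"dx":-0.002,"dy":-0.035,"dz":0,"twist":0,"jaw":1}]'
python3 -m inch '[{"dx":-0.002,"dy":-0.035,"dz":0,"twist":0,"jaw":1},{"dx":-0.002,"dy":-0.035,"dz":0,"twist":0,"jaw":1},{"dx":-0.002,"dy":-0.035,"dz":0,"twist":0,"jaw":1},{"dx":-0.002,"dy":-0.035,"dz":0,"twist":0,"jaw":1},{"dx":-0.002,"dy":-0.035,"dz":0,"twist":0,"jaw":1}]'
python3 -m inch '[{"dx":-0.002,"dy":-0.035,"dz":0,"twist":0.02,"jaw":1},{"dx":-0.002,"dy":-0.025,"dz":0,"twist":0.04,"jaw":1},{"dx":-0.002,"dy":-0.013,"dz":0,"twist":0.04,"jaw":1},{"dx":0,"dy":-0.005,"dz":0,"twist":0.009,"jaw":1},{"dx":0,"dy":0,"dz":0,"twist":0,"jaw":1}]'
python3 -m inch '[{"dx":0,"dy":0,"dz":0.01,"twist":0,"jaw":1},{"dx":0,"dy":0,"dz":0.015,"twist":0,"jaw":1},{"dx":0,"dy":0,"dz":0.01,"twist":0,"jaw":1},{"dx":0,"dy":0,"dz":0,"twist":0,"jaw":1}]'
python3 s.py
```

```text
time_s: 53.9
ee_pos: [547.5, -145.4, 107.2]
eef_rot: [-0.0, 1.0, 0.003, 0.0]
ft_force: [0.4, 0.6, -4.5]
width: 0.534
time_s: 54.32
ee_pos: [536.2, 30.0, 107.3]
eef_rot: [-0.0, 1.0, 0.003, 0.0]
ft_force: [0.6, 0.3, -3.4]
width: 0.532
time_s: 54.73
ee_pos: [531.9, 107.9, 107.2]
eef_rot: [-0.0, 0.999, -0.049, 0.0]
ft_force: [-0.2, -0.5, -3.2]
width: 0.535
time_s: 55.07
ee_pos: [530.6, 103.1, 69.9]
eef_rot: [0.001, 0.999, -0.053, -0.002]
ft_force: [-0.2, -0.2, -3.8]
width: 0.536
55.0667 [530.597 103.083  69.851] F [-0.177 -0.232 -3.783] T [-0.032  0.045  0.011] 0.5357615249499694 [ 0.001  0.999 -0.053 -0.002]
```

```bash
python3 -m inch '[{"dx":0,"dy":0,"dz":0.01,"twist":0,"jaw":1},{"dx":0,"dy":0,"dz":0.005,"twist":0,"jaw":1},{"dx":0,"dy":0,"dz":0,"twist":0,"jaw":1}]'
python3 - <<'E'
from h import *
from station import ctrl
a=ctrl.capture("scene"); b=ctrl.capture("top")
cv2.imwrite("pics/s3.png",np.hstack([cv2.resize(a["image"][110:250,290:450],None,fx=2.4,fy=2.4),cv2.resize(b["image"][170:310,150:310],None,fx=2.4,fy=2.4)]))
pickle.dump((a,b),open("c3.pkl","wb"))
E
python3 s.py
```

```text
time_s: 55.32
ee_pos: [531.7, 104.8, 56.0]
eef_rot: [0.0, 0.999, -0.052, -0.001]
ft_force: [-0.8, -0.0, -3.4]
width: 0.535
55.4167 [532.293 105.191  56.923] F [ 0.6   -0.071 -2.847] T [ 0.046  0.052 -0.036] 0.5326024878285432 [ 0.     0.999 -0.052 -0.   ]
```

View pics/s3.png

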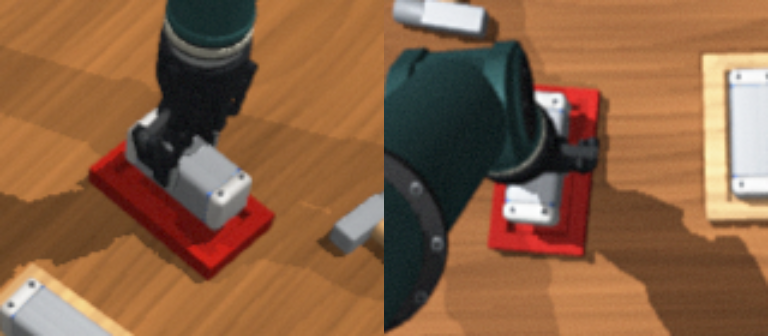

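The case hovers level over the red holder, at crop (190,170) on the left and (535,160) on the right. I'll measure the case ends against the holder.

Run:
```python
from h import *
a,b=pickle.load(open("c3.pkl","rb"))
t=np.radians(-5.9);ex=np.array([np.cos(t),np.sin(t)]);ey=np.array([-np.sin(t),np.cos(t)])
for n,c,o in(("scene",a,(535.1,105.5)),("top",b,(530.7,106.0))):
    P=cloud(c);z=P[...,2];hsv=cv2.cvtColor(c["image"],cv2.COLOR_BGR2HSV)
    d=P[...,:2]-np.array(o); X=d@ex;Y=d@ey
    m=(z>75)&(z<92)&(hsv[...,2]>110)&(hsv[...,1]<60)&(abs(X)<90)&(abs(Y)<45)
    k,lab,st,ce=cv2.connectedComponentsWithStats(m.astype(np.uint8))
    print(n,m.sum(),"z",np.median(z[m]),"X",np.percentile(X[m],[0,1,99,100]),"Y",np.percentile(Y[m],[0,1,99,100]))
    for i in range(1,k):
        if st[i,4]>30: q=lab==i; print(st[i],rect(P[q]),"X",X[q].min(),X[q].max(),"Y",Y[q].min(),Y[q].max())
```

```text
scene 503 z 82.94409693224202 X [-55.19689285 -53.64880887  63.02974619  63.61153968] Y [-23.71517431 -22.7099344   18.67154218  19.61856597]
[365 167  30  30 470] [564.4 100.4  68.   43.3  -6. ] X -4.325741865968082 63.61153968427392 Y -23.715174314852135 19.618565968782296
top 442 z 84.29652748806996 X [-57.17213429 -56.68799821  60.83176135  61.8112612 ] Y [-23.92701519 -23.5410461   19.30048342  20.3708548 ]
[213 208  13  18 110] [577.6  84.3  44.4  21.3  31.8] X 25.27257508157021 61.81126119611769 Y -23.77243288903284 3.422156213397377
[200 243  22  20 332] [494.3 108.4  44.1  41.8  86.6] X -57.17213429274289 -14.74619365454348 Y -23.927015191735432 20.37085480109475
```

```bash
python3 -m inch '[{"dx":-0.0028,"dy":-0.001,"dz":0.003,"twist":0,"jaw":1},{"dx":0,"dy":0,"dz":0.006,"twist":0,"jaw":1},{"dx":0,"dy":0,"dz":0.004,"twist":0,"jaw":1},{"dx":0,"dy":0,"dz":0,"twist":0,"jaw":1},{"dx":0,"dy":0,"dz":0,"twist":0,"jaw":1}]'
python3 s.py
```

```text
time_s: 55.83
ee_pos: [529.4, 106.7, 43.8]
eef_rot: [0.0, 0.999, -0.052, -0.0]
ft_force: [0.2, 0.2, -3.0]
width: 0.531
55.8333 [529.364 106.708  43.762] F [ 0.219  0.162 -3.008] T [-0.058  0.068  0.023] 0.5310419274435294 [ 0.     0.999 -0.052 -0.   ]
```

```bash
python3 -m inch '[{"dx":0,"dy":0.0003,"dz":0.003,"twist":0,"jaw":1},{"dx":0,"dy":0,"dz":0.003,"twist":0,"jaw":1},{"dx":0,"dy":0,"dz":0.003,"twist":0,"jaw":1},{"dx":0,"dy":0,"dz":0.003,"twist":0,"jaw":1},{"dx":0,"dy":0,"dz":0,"twist":0,"jaw":1}]'
python3 s.py
python3 -m inch '[{"dx":0,"dy":0,"dz":0.002,"twist":0,"jaw":1},{"dx":0,"dy":0,"dz":0.001,"twist":0,"jaw":1},{"dx":0,"dy":0,"dz":0.0005,"twist":0,"jaw":1},{"dx":0,"dy":0,"dz":0,"twist":0,"jaw":1},{"dx":0,"dy":0,"dz":0,"twist":0,"jaw":1}]'
python3 s.py
```

```text
time_s: 56.25
ee_pos: [529.2, 106.3, 31.4]
eef_rot: [0.0, 0.999, -0.052, -0.001]
ft_force: [-0.8, -0.1, -2.2]
width: 0.531
56.25 [529.155 106.279  31.441] F [-0.75  -0.118 -2.165] T [-0.029  0.028  0.062] 0.5309782692475605 [ 0.     0.999 -0.052 -0.001]
time_s: 56.67
ee_pos: [529.6, 106.4, 28.6]
eef_rot: [-0.0, 0.999, -0.052, 0.0]
ft_force: [-0.4, 0.3, -3.6]
width: 0.534
56.6667 [529.578 106.44   28.618] F [-0.366  0.255 -3.587] T [-0.012 -0.003 -0.052] 0.533681634121791 [-0.     0.999 -0.052  0.   ]
```

Now inside the slot (the rim would have caught at TCP z of about 39.5), with 1.1 mm left.

```bash
python3 -m inch '[{"dx":0,"dy":0,"dz":0.0007,"twist":0,"jaw":1},{"dx":0,"dy":0,"dz":0.0005,"twist":0,"jaw":1},{"dx":0,"dy":0,"dz":0.0003,"twist":0,"jaw":1},{"dx":0,"dy":0,"dz":0,"twist":0,"jaw":1}]'
python3 s.py
```

```text
time_s: 57.0
ee_pos: [529.7, 106.4, 27.5]
eef_rot: [-0.0, 0.999, -0.052, 0.0]
ft_force: [-1.3, 0.0, 1.7]
width: 0.539
57.0 [529.666 106.448  27.491] F [-1.255  0.004  1.691] T [-0.018  0.177 -0.001] 0.5390274814207746 [-0.     0.999 -0.052  0.   ]
```

Floor contact at z 27.5, the same height as in the nests. Releasing and backing off.

```bash
python3 -m inch '[{"dx":0,"dy":0,"dz":0,"twist":0,"jaw":-1},{"dx":0,"dy":0,"dz":0,"twist":0,"jaw":-1},{"dx":0,"dy":0,"dz":0,"twist":0,"jaw":-1},{"dx":0,"dy":0,"dz":0,"twist":0,"jaw":-1},{"dx":0,"dy":0,"dz":-0.01,"twist":0,"jaw":-1}]'
python3 -m inch '[{"dx":0,"dy":0,"dz":-0.03,"twist":0,"jaw":-1},{"dx":0,"dy":0,"dz":-0.04,"twist":0,"jaw":-1},{"dx":0,"dy":0,"dz":-0.04,"twist":0,"jaw":-1},{"dx":0,"dy":0,"dz":-0.03,"twist":0,"jaw":-1},{"dx":-0.02,"dy":-0.03,"dz":-0.01,"twist":0,"jaw":-1}]'
python3 -m inch '[{"dx":-0.02,"dy":-0.035,"dz":0,"twist":0,"jaw":-1},{"dx":-0.02,"dy":-0.035,"dz":0,"twist":0,"jaw":-1},{"dx":0,"dy":-0.035,"dz":0,"twist":0,"jaw":-1},{"dx":0,"dy":-0.035,"dz":0,"twist":0,"jaw":-1},{"dx":0,"dy":-0.015,"dz":0,"twist":0,"jaw":-1}]'
python3 - <<'E'
from h import *
from station import ctrl
for n in("scene","top"):
    c=ctrl.capture(n); P=cloud(c);z=P[...,2];cv2.imwrite(f"pics/{n}4.png",c["image"])
    m=(z>38)&(z<75)&(P[...,0]>450)&(P[...,0]<650)&(P[...,1]>-350)&(P[...,1]<160)
    k,lab,st,ce=cv2.connectedComponentsWithStats(m.astype(np.uint8))
    for i in range(1,k):
        if st[i,4]>150:
            q=lab==i; pt=P[q]; pt=pt[pt[:,2]>50]
            A=np.c_[pt[:,:2]-pt[:,:2].mean(0),np.ones(len(pt))]; co=np.linalg.lstsq(A,pt[:,2],rcond=None)[0]
            print(n,np.round(ce[i]),st[i,4],rect(P[q]),"ztop",np.round(co[2],1),"tilt deg",np.round(np.degrees(co[:2]),2))
E
python3 s.py
```

```text
time_s: 57.42
ee_pos: [528.5, 106.2, 36.1]
eef_rot: [0.0, 0.999, -0.052, -0.001]
ft_force: [-0.4, -0.1, -0.2]
width: 0.997
time_s: 57.83
ee_pos: [519.3, 132.1, 193.2]
eef_rot: [-0.0, 0.998, -0.058, 0.007]
ft_force: [1.6, 0.0, 1.1]
width: 0.999
time_s: 58.25
ee_pos: [488.4, 303.0, 188.2]
eef_rot: [-0.002, 0.999, -0.048, 0.001]
ft_force: [0.5, 0.3, 0.9]
width: 1.001
scene [367. 183.] 1035 [536.8 105.1 119.3  47.1  -5.5] ztop 54.5 tilt deg [0.03 1.14]
scene [318. 249.] 1257 [562.8 -97.7 120.8  47.    0.9] ztop 54.6 tilt deg [-0.06  0.99]
scene [287. 281.] 1356 [ 5.633e+02 -1.923e+02  1.205e+02  4.760e+01  5.000e-01] ztop 54.6 tilt deg [-0.17  1.01]
top [346. 224.] 1064 [ 5.579e+02 -1.925e+02  1.207e+02  4.630e+01  4.000e-01] ztop 55.5 tilt deg [ 0.15 -0.64]
top [304. 224.] 1062 [557.2 -96.8 120.8  45.3  -1. ] ztop 55.4 tilt deg [ 0.03 -0.49]
top [214. 238.] 1117 [530.8 105.8 119.5  47.7  -6.3] ztop 55.3 tilt deg [0.02 0.26]
58.35 [488.674 301.082 187.698] F [-0.23   0.004 -0.459] T [-0.041 -0.063 -0.022] 1.0007825199170655 [-0.001  0.999 -0.048  0.001]
```

View pics/scene4.png

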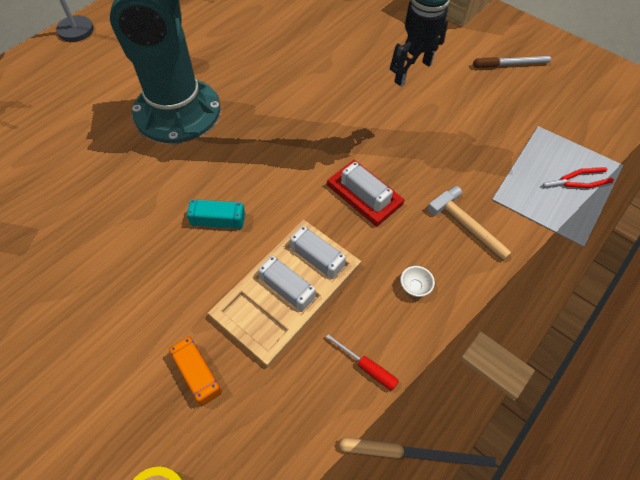

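View pics/top4.png

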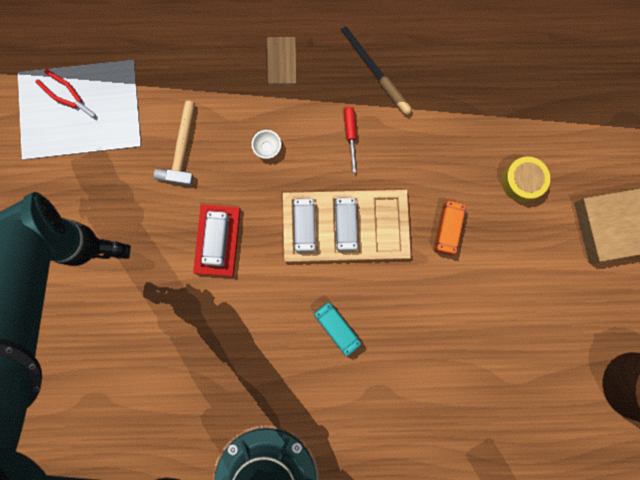

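Everything is level at the right height: tops at about 55, matching the start, and centred on the slots. Tools, dish and decoys haven't moved. There isn't enough time left for a useful further test, so I'm handing in.

```bash
python3 -c "
from station import ctrl
print(ctrl.close_job())"
```

```text
the job is handed in; nothing more can be done
None
```

I put the case from the rack slot at y ≈ -290 into the red holder and handed the job in at about 58 s. The evidence that this is the case that rattles is moderate, not certain.

**Why that case:**
- **Chosen case (y ≈ -290):** its at-rest wrist moment about y moved between about -0.02 and +0.045 N m after different shakes in the same grip. In a steady 3 Hz shake, its shaking torque was about 20% lower than the middle case's.
- **Middle case (y ≈ -193):** its at-rest moment stayed near zero, at most about +0.03 N m after some strokes.
- **Third case (y ≈ -97):** its traces from the long strokes matched the middle case's, but I did not run the 3 Hz shake on it.
- **Weak points:** the moment shift was smaller than the ±0.063 N m a ball resting at the end of its travel would give. Single readings vary by about 0.03 N m.

**Last checks:**
- **Placement:** the case in the holder and the two in the rack are level, with tops at about 55 mm as at the start. The holder case is within about 2 mm of the slot centre and in line with it.
- **Rest of the scene:** the hammer, screwdriver, dish and lookalikes are where they were, and the gripper is clear of everything.
- **Cameras:** the two cameras disagreed by about 5 mm in x, so I placed the case by relative offsets between the rack and the holder.

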